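# Close the tapered dovetail lid of a specimen box

## Robot

A 6-joint arm with a two-finger parallel gripper is mounted at the origin on the work surface. World frame = base frame: x ahead of the robot, y to its left, z up, the work surface at z = 0. Lengths are in m, angles in rad, forces in N, time in s.
With the tool pointing down it reaches from about 0.3 to 0.825 m from the base axis. Payload 5.4 kg.
Tool frame: the origin (TCP) lies at the very end of the fingers, on their centre line; the grasp point (between the pads) lies hold_point_z behind it (hold_point_z is the distance from the TCP to the grasp point, in m); y points along the fingers, x is the direction in which the jaws open and shut, and the axes are right-handed (so a half turn about y gives the same grasp; the last joint's range is limited). The gripper opens to 92 mm and grips with 3 to 60 N. Pads are 20 mm wide; open, the fingers measure 128 mm over their backs; the gripper's body (75 mm by 189 mm) begins 69 mm behind the grasp point.
Start: joints at [-1.559, 0.158, 1.597, -0, 1.386, -0.21], TCP at [0.126, -0.561, 0.215] pointing down, gripper open.
Joint ranges: [-2.91, 2.91], [-0.94, 2.29], [0.18, 2.7], [-1.29, 4.43], [0.17, 2.64], [-3, 3]. Speed limits (rad/s): [2.57, 2.57, 3.14, 3.14, 3.14, 3.14].

## Interface

Orientations are given as a 3x3 rotation matrix whose columns are the frame's x, y, z axes.
In Python, from cell import * gives the robot as it stands. The module is installed in compiled form; this text tells all that it offers.
- The arm moves only by the shell command python3 -m pendant 'ROWS'. ROWS is JSON, a list of rows, each a list of 3 entries, a list of its own where there are three numbers: the finger opening in cm, from 0 to 9.19, then the shift along the tool's x, y, z in cm, then the turn about the tool's y in rad. In form: [[hand, [x, y, z], twist], ...]. A call has 1 to 20 rows; each row shifts and turns the commanded pose from where the row before left it, along the tool's axes as they then stand; what a row does not reach is not made up. A row lasts 1/10 s, in which the tool goes at most 50 mm and 8.59 degrees, less where a joint would pass 70% of its speed; a pose out of reach is approached as far as the arm can. A call is refused whole if a number of a shift passes 5 or a number of a turn 0.15, either way. A call with a gripper value outside its range is refused whole. The fingers move at their own pace and stop on an object; the grip force is fixed at half the most. Time passes only in rows, so rows that do not move let the fingers close. It gives the time, the measured TCP pose, the force and the opening at its end, in the units of the state.
- observe(): the state, without advancing time (a new reading comes with each control period).
- snapshot(name): name is "scene" or "top"; returns a dict with "pixels" (384x512x3 uint8, red, green, blue), "depth" (384x512 float32, m along the optical axis (not along the pixel's ray), 0 where there is no reading), "K" (3x3 intrinsics, pixels), "k1" (the pictures are not rectified: a ray, as slopes to the right and down, at radius r is drawn at 1 + k1 r^2 times it, then the intrinsics apply), "cam_to_world" (4x4, takes a point from camera to world coordinates). Camera axes: x right, y up, looking along -z (the intrinsics and any distortion apply to the point x, -y, -z); pixel columns grow to the right and rows downward; lengths in m; the calibration is good to about 2 mm. A picture is of the moment at which its call begins.
- sign_off(): hands the job in, once; it reports no verdict.
The state is a dict: "time_s": time; "q": joint angles; "qvel": joint speeds; "joint_efforts": joint torques, N m; "tcp_pos": TCP position; "eef_rot": TCP orientation; "ft_force": force on the tool from outside, world axes, zero at the start; "torque": the same for the moment, N m; "finger_gap": finger opening in m.
Only numpy, scipy, OpenCV 4.12 (cv2) and the standard library are available. Lean on these libraries where they do the work, as an engineer would, in place of code of your own. Each camera call takes 0.05 s, during which the arm holds its last target.

## Task

Draw the specimen box's dovetailed lid out of the little dark rack, set it down and take it again by its pull rib, then slide it narrow end first into the tapered way on top of the box and press firmly on its broad end until it wedges tight and stays so, with its narrow end flush with the box's far end. Make sure the wooden gate latch is out of the way first, and when the lid is home turn the latch fully shut behind it and let go. Leave the medal, the loupe and the dish of tokens where they are.

Things in the scene. Friction and masses are not known exactly. Their poses are not given: they have to be found in the camera images.
- lid_mid (a point): Red-brown wooden lid, 110 mm long, 14 thick, 0.1 kg. Point: its centre, 7 mm above the underside; x to its narrow end (nose), z up. Tapers 6 deg a side: bottom 69 mm wide at the tail (x=-55), 46 at the nose (x=+55). Sides upright for the lower 6 mm, then bevelled 25 deg inward to the top. Starts flat on the rack's lower board, 6 mm above the table, nose 42-50 mm out of the front.
- lid_nose (a point): On the lid's centre line, half-way up, 20 mm behind the nose end (x=+35 mm from lid_mid); the lid is 50 mm wide here at the bottom. In the rack only this end is free: pinch it by its sides and draw it straight out, level (8 mm of headroom; 30 mm tall at the rib).
- lid_rib (a point): Centre of the pull rib on the lid's top: 14 mm (along the lid) x 40 mm (across) x 18 mm high. 9 mm above the top face; 25 mm from lid_mid towards the tail, 16 mm above it. Under the rack's upper board at first; once out, grasp it across its 14 mm, jaws closing along the lid.
- box: Fixed red-brown wooden specimen box with open compartments holding coins. Origin on the table under the lid's home centre; x is the way the lid slides in. Block spans x -110 to +55 mm, y +-56 mm. Way floor 38 mm high. Undercut tapered rails matching the lid's sides run x -55 (mouth) to +55 (far end, open), tops 50.5 mm high; a bare ledge at floor height lies before the mouth, x -110 to -55.
- way_home (a point): Where lid_mid lies when the lid is home: 45 mm above the table over the box origin, axes as the box; nose then flush with the far end and the lid wedged sideways. Side play is 1 mm each side per 10 mm short. Friction keeps it wedged. Held high or askew it sticks short: let go and press low on its tail end (face 38-52 mm high) with about 15 N; a push high on the rib tips it and can shake it loose.
- way_mouth (a point): Middle of the way's mouth, on its floor (38 mm high), 55 mm before home along the box's x; 69 mm wide here between the rails' feet, 63 between their tops. The nose goes down between the rail tops while the lid is 65 mm or more short of home; from there it slides in under the bevels.
- latch (a joint): Angle of the wooden gate latch: 0 = shut (stop), across behind the lid's tail (bar along the box's -y), growing as it swings away from the box; 1.57 = along the box's -x; 2.0 = open stop. Below 1.5 it is in the lid's path. Starts 0.3 to 1.7, light friction (0.5 N at the peg), stays where left. Bar 48 mm long, 12 thick, top 50 mm high; shut, it clears a lid that is home by 5 mm.
- latch_peg (a point): Half-way up the upright round peg (12 mm diameter, foot 49 mm and top 73 mm above the table) near the free end of the latch bar, 38 mm from the pivot axis. Pinch or push it to turn the latch.
- latch_pivot (a point): Point on the latch's upright pivot axis, level with the middle of the peg; fixed to the box at x -66, y +45 mm in its frame, axes as the box.
- rack: Fixed dark wooden rack; origin under its centre on the table, x towards its closed back, open front at -x. 90 mm deep (x), 111 wide (y); lower board 6 mm thick, opening 38 mm high and 95 wide, upper board's top 52 mm high; a notebook on it, up to 67 mm high, starts 28 mm behind the front.
- medal_mid (a point): Centre of a pewter medal lying flat, 42 mm diameter, 6 mm thick. Leave it alone.
- loupe_mid (a point): Centre of a tortoiseshell loupe standing upright, 40 mm diameter, 34 mm tall. Leave it alone.
- dish_mid (a point): Centre of a white ceramic dish, 80 mm diameter, 22 mm tall, holding two bronze tokens. Leave it alone.
Things that resemble listed ones, but are neither listed nor needed, are in the scene too. Of the things like the part that bears lid_mid, leave any that is pink; of the rest the smaller one is meant. Of the things that look like the box, the smaller one is meant.

How it is judged:
On the way, in this order (a step that is already met when the one before it is completed fails the run):
1. the lid is drawn clear of the rack and lies released, flat on its underside, somewhere outside the rack (horizontal distance between lid_mid and rack above 0.1 m and contact force between the fingers and lid below 0.05 N and angle between lid_mid's own z axis and vertical below 0.15 rad and linear speed of lid below 0.02 m/s), for 0.1 s.
2. the lid is pressed home in the way, wedging against the rails, with the latch still open (x of lid_mid in the frame of box above -0.004 m and z of lid_mid in the frame of box below 0.048 m and contact force between lid and box above 5 N and value of joint latch above 0.5 rad), for 0.05 s.
At the end, for the whole second after the job is handed in: The lid rests in the way, released, within 4 mm of home along it, 3 mm sideways and in height, in line within 0.05 rad, and wedged (over 3 N of contact with the box); the latch is shut within 0.2 rad; medal, loupe and dish are within 20 mm of their starts (x of lid_mid in the frame of box between -0.004 and 0.004 m and y of lid_mid in the frame of box between -0.003 and 0.003 m and z of lid_mid in the frame of box between 0.042 and 0.048 m and angle between the x axis of lid_mid and the x axis of box, either way round below 0.05 rad and value of joint latch below 0.2 rad and linear speed of lid below 0.01 m/s and distance of each of medal_mid, loupe_mid, dish_mid from where it was at the start of the episode below 0.02 m and contact force between lid and box above 3 N); the robot touches nothing.
It fails at once if the medal, loupe or dish is shifted by more than 20 mm (distance of any of medal_mid, loupe_mid, dish_mid from where it was at the start of the episode above 0.02 m).
It also fails if it takes over 72 s, if anything falls off the work surface, if the arm or the gripper's body presses on something with over 40 N, if the wrist force passes 120 N, or if a joint passes its speed limit or range.

## Working session

There is one attempt and no reset: what is moved stays moved. The work goes in short steps, Python scripts to look and compute and a shell command to move; the robot and the scene stay as the last step left them, time stands still between calls to the robot, and variables do not carry over. Pictures are saved under pics/ and viewed, and the job is handed in when it is done.

```bash
mkdir -p pics; python3 - <<'E'
from cell import *
import cv2,numpy as np
s=observe()
for k in s: print(k,np.round(s[k],4).tolist())
for n in("scene","top"):
    d=snapshot(n); cv2.imwrite(f"pics/{n}0.png",cv2.resize(d["pixels"][:,:,::-1],(800,600),interpolation=cv2.INTER_CUBIC))
    print(n,d["K"],d["k1"],np.round(d["cam_to_world"],3))
    np.savez(f"{n}0.npz",**d)
E
```

```text
time_s 0.0
q [-1.5591, 0.1591, 1.5982, -0.0, 1.3862, -0.2101]
qvel [0.0004, 0.0011, 0.0008, -0.0008, -0.0008, -0.0014]
joint_efforts [-0.002, -38.5573, -32.2106, 0.0699, 0.038, -0.0002]
tcp_pos [0.1265, -0.5603, 0.2136]
eef_rot [[0.22, -0.0, 0.9755], [-0.9755, 0.0019, 0.22], [-0.0018, -1.0, 0.0004]]
ft_force [0.7131, -0.8934, 0.2968]
torque [-0.0002, 0.01, 0.0131]
finger_gap 0.0925
scene [[363.70087804   0.         257.4297899 ]
 [  0.         363.70087804 195.40833855]
 [  0.           0.           1.        ]] 0.012683989414177163 [[ 0.448 -0.628  0.636  1.189]
 [ 0.894  0.309 -0.325 -0.264]
 [ 0.008  0.715  0.7    0.738]
 [ 0.     0.     0.     1.   ]]
top [[381.23317105   0.         252.7102185 ]
 [  0.         381.23317105 190.5251315 ]
 [  0.           0.           1.        ]] -0.03305099690786014 [[ 0.026  0.98  -0.196  0.349]
 [-1.     0.027  0.005  0.041]
 [ 0.01   0.196  0.981  1.254]
 [ 0.     0.     0.     1.   ]]
```

View pics/scene0.png

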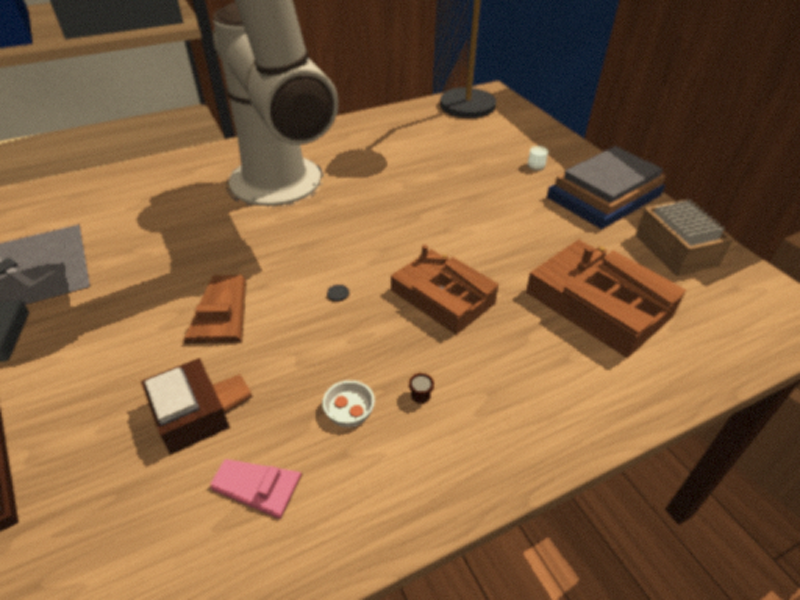

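View pics/top0.png

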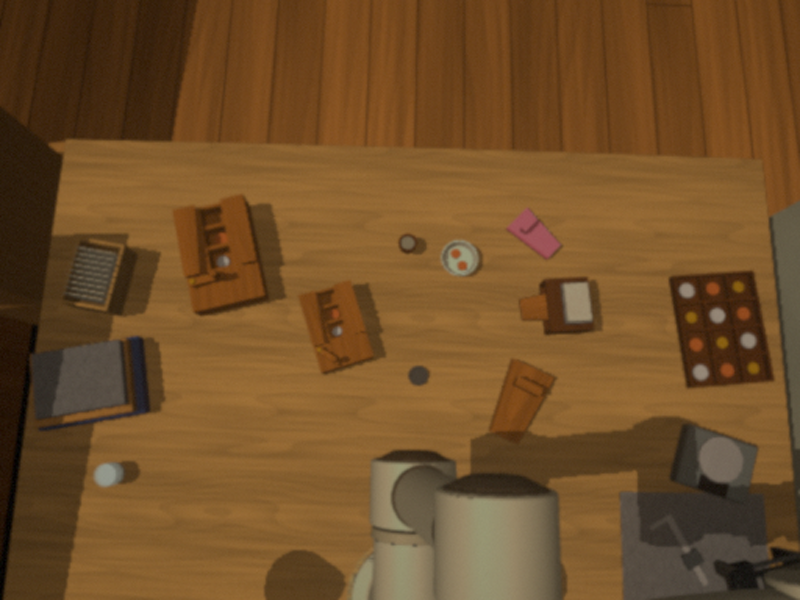

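Both views show the rack (top ≈ (568,305)) with the lid's nose protruding towards world +y. The target box is the smaller one (≈(337,327)), with its latch at its lower end. The loupe is at (408,243), the dish at (460,258) and the medal at (419,375). Next: metric measurement.

```bash
cat > h.py <<'E'
import numpy as np,cv2
def load(n): return dict(np.load(n+".npz"))
def rays(d,uv):
    K=d["K"];k=float(d["k1"]);T=d["cam_to_world"]
    uv=np.atleast_2d(np.asarray(uv,float))
    p=(uv-[K[0,2],K[1,2]])/[K[0,0],K[1,1]]
    s=p.copy()
    for _ in range(20): s=p/(1+k*(s**2).sum(1,keepdims=True))
    dc=np.c_[s[:,0],-s[:,1],-np.ones(len(s))]
    return T[:3,3],dc@T[:3,:3].T
def onplane(d,uv,z):
    o,r=rays(d,uv); t=(z-o[2])/r[:,2]; return o+t[:,None]*r
def cloud(d):
    h,w=d["depth"].shape; v,u=np.mgrid[:h,:w]
    o,r=rays(d,np.c_[u.ravel(),v.ravel()]); return (o+r*d["depth"].ravel()[:,None]).reshape(h,w,3)
def proj(d,P):
    T=d["cam_to_world"];c=(np.atleast_2d(P)-T[:3,3])@T[:3,:3]
    s=np.c_[c[:,0],-c[:,1]]/-c[:,2:]; s=s*(1+float(d["k1"])*(s**2).sum(1,keepdims=True))
    return s@np.diag([d["K"][0,0],d["K"][1,1]])+d["K"][:2,2]
def crop(d,name,u0,u1,v0,v1,sc=8):
    im=d["pixels"][v0:v1,u0:u1,::-1]
    cv2.imwrite(name,cv2.resize(im,None,fx=sc,fy=sc,interpolation=cv2.INTER_NEAREST))
E
python3 - <<'E'
from h import *
t=load("top0");s=load("scene0")
crop(t,"pics/t_box.png",180,260,170,245,8)
crop(t,"pics/t_rack.png",325,395,170,220,10)
crop(s,"pics/s_box.png",245,325,150,215,9)
crop(s,"pics/s_rack.png",85,170,225,290,9)
for d in(t,s):
    c=cloud(d); print((d["depth"]>0).mean())
c=cloud(t)
for v in range(175,242,5): print(v,[int(round(1000*x)) for x in c[v,188:246:4,2]])
E
```

```text
0.995880126953125
0.9958089192708334
175 [-8, -4, 2, 2, -3, 1254, -4, -4, 0, 1, -1, 0, -4, 3, 0]
180 [-1, 1, 2, 2, -2, -2, -7, -3, 52, 7, 1, -5, -3, 2, -1]
185 [0, -2, 1, 1, 0, 36, 31, 48, 47, 52, -2, -2, -5, -1, 0]
190 [-6, 49, 49, 50, 9, 7, 8, 40, 48, 50, 3, -2, 2, 1, 3]
195 [-1, 52, 54, 55, 40, 39, 36, 37, 52, 51, 52, 3, 3, 1, 0]
200 [-1, -1, 51, 51, 35, 6, 11, 12, 39, 52, 49, -5, 0, -3, -4]
205 [5, 4, 53, 52, 50, 27, 34, 37, 39, 50, 49, 0, 1, 1, -4]
210 [0, -2, 1, 48, 50, 37, 8, 9, 12, 41, 53, 48, 4, -2, -3]
215 [3, 0, 1, 46, 50, 40, 9, 8, 36, 38, 36, 42, -1, 2, 1]
220 [-4, -2, -3, 50, 44, 37, 36, 39, 39, 38, 38, 39, 37, 1, 0]
225 [-7, 3, -1, -4, 50, 54, 39, 40, 38, 34, 38, 39, 37, 3, -2]
230 [-3, -2, 5, -1, 36, 38, 74, 50, 37, 37, 38, 26, 4, 2, 1]
235 [-3, 0, -3, 2, 40, 37, 37, 25, -2, 1, -6, 1, -2, 0, 1]
240 [-1, 0, 1, -2, 0, 1, 1, -2, -3, 0, 1, 3, 1, 0, 0]
```

View pics/t_box.png

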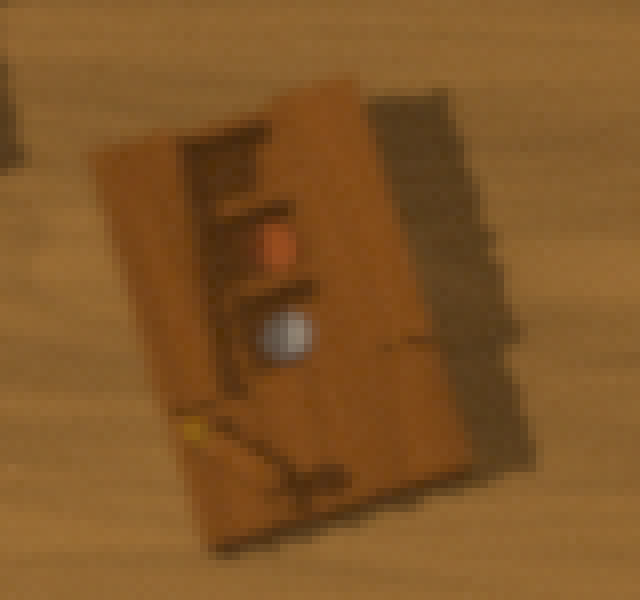

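View pics/t_rack.png

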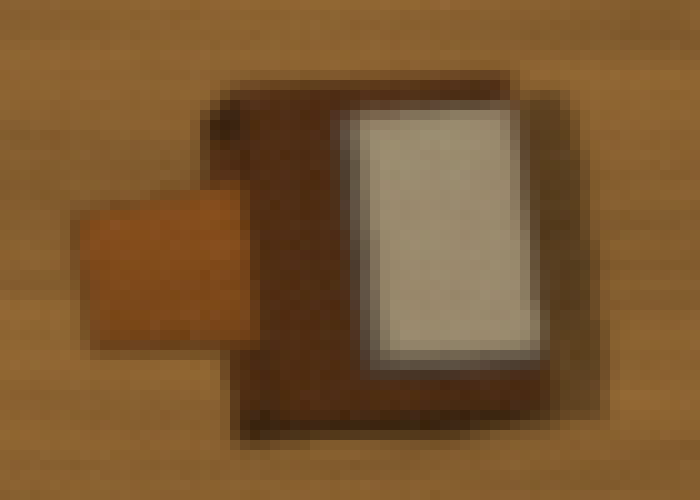

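View pics/s_box.png

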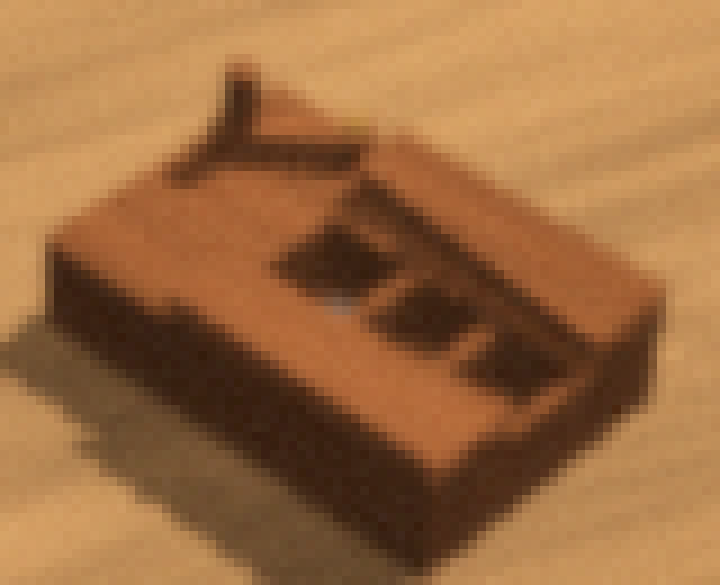

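View pics/s_rack.png

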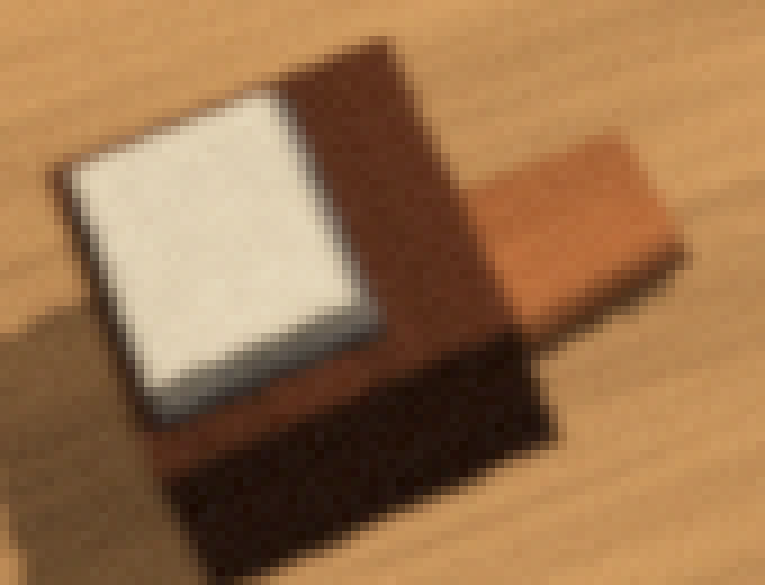

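```bash
cat >> h.py <<'E'
from scipy.ndimage import map_coordinates,gaussian_filter
from scipy.optimize import least_squares
def edge(d,a,b,w=3,lo=.12,hi=.88,n=40):
    "subpixel straight edge near segment a-b (image px): returns point,dir,rms"
    a=np.array(a,float);b=np.array(b,float);t=(b-a)/np.linalg.norm(b-a);nrm=np.array([-t[1],t[0]])
    im=[gaussian_filter(d["pixels"][:,:,i].astype(float),.6) for i in range(3)]
    s=np.linspace(-w,w,int(w*20)+1);pts=[]
    for f in np.linspace(lo,hi,n):
        p=a+f*(b-a)+s[:,None]*nrm
        g=sum(np.abs(np.gradient(map_coordinates(c,[p[:,1],p[:,0]],order=1))) for c in im)
        g=gaussian_filter(g,6)
        i=int(g.argmax()); pts.append(a+f*(b-a)+s[i]*nrm)
    pts=np.array(pts,np.float32); l=cv2.fitLine(pts,cv2.DIST_HUBER,0,.01,.01).ravel()
    r=(pts-l[2:])@np.array([-l[1],l[0]])
    return l[2:].astype(float),l[:2].astype(float),np.median(np.abs(r))
def meet(e1,e2):
    A=np.c_[e1[1],-e2[1]];k=np.linalg.solve(A,e2[0]-e1[0]);return e1[0]+k[0]*e1[1]
def fit(world,model):
    "planar rigid fit, returns x,y,yaw, residuals"
    W=np.asarray(world)[:,:2];M=np.asarray(model)[:,:2]
    def f(p):
        c,s=np.cos(p[2]),np.sin(p[2]);return ((M@np.array([[c,s],[-s,c]])+p[:2])-W).ravel()
    z=((W-W.mean(0))@[1,1j]);m=((M-M.mean(0))@[1,1j]);y=np.angle((z*m.conj()).sum())
    r=least_squares(f,[*W.mean(0),y]);return r.x,r.fun.reshape(-1,2)
def X(p,P):
    c,s=np.cos(p[2]),np.sin(p[2]);P=np.atleast_2d(P).astype(float);Q=P.copy()
    Q[:,:2]=P[:,:2]@np.array([[c,s],[-s,c]])+p[:2];return Q
E
python3 - <<'E'
from h import *
np.set_printoptions(precision=4,suppress=True)
t=load("top0");s=load("scene0")
T=lambda x,y:np.array([x/8-.5+180,y/8-.5+170])
S=lambda x,y:np.array([x/9-.5+245,y/9-.5+150])
FL,FR,NL,NR=T(92,155),T(357,78),T(213,552),T(472,468)
# rails part of sides (z 50.5) vs ledge; use side from far corner to 60%
eL=edge(t,FL,FL+.6*(NL-FL)); eR=edge(t,FR,FR+.6*(NR-FR)); eF1=edge(t,FL,T(180,132)); eF2=edge(t,T(280,103),FR);eN=edge(t,NL,NR)
eRl=edge(t,T(440,345),NR)
for e in(eL,eR,eF1,eF2,eN,eRl):print(e)
c=[meet(eL,eF1),meet(eR,eF2)];n=meet(eRl,eN)
W=[onplane(t,c[0],.0505)[0],onplane(t,c[1],.0505)[0],onplane(t,n,.038)[0]]
M=np.array([[.055,.056],[.055,-.056],[-.110,-.056]])
p,r=fit(W,M);print("top",p,r*1000)
sr,sb,sl=S(665,283),S(435,472),S(50,243)
eA=edge(s,sb,sl,w=2,lo=.05,hi=.6);eB=edge(s,sr,sb,lo=.05,hi=.35);eB2=edge(s,sr,sb,lo=.65,hi=.95);eC=edge(s,S(395,135),sr)
for e in(eA,eB,eB2,eC):print(e)
W2=[onplane(s,meet(eB,eC),.0505)[0],onplane(s,meet(eB2,eA),.0505)[0],onplane(s,sl,.038)[0]]
p2,r2=fit(W2,M);print("scene",p2,r2*1000)
np.save("boxfit.npy",[p,p2])
for q in(p,p2):
  print("proj pivot top",(proj(t,X(q,[[-.066,.045,.05]]))-[180,170]+.5)*8,(proj(s,X(q,[[-.066,.045,.05]]))-[245,150]+.5)*9)
  for a in np.arange(.3,1.6,.2):
    # bar dir: 0 -> -y ; 1.57 -> -x
    P=np.array([[-.066-.038*np.sin(a),.045-.038*np.cos(a),z] for z in(.049,.073)])
    print(a,((proj(t,X(q,P))-[180,170]+.5)*8).round().tolist(),((proj(s,X(q,P))-[245,150]+.5)*9).round().tolist())
E
```

```text
(array([195.0352, 204.5497]), array([0.2943, 0.9557]), np.float32(0.06466168))
(array([228.356, 193.899]), array([0.2941, 0.9558]), np.float32(0.074546635))
(array([196.2424, 186.9777]), array([ 0.9697, -0.2441]), np.float32(0.06524056))
(array([219.1913, 179.8005]), array([ 0.9813, -0.1927]), np.float32(0.056879196))
(array([223.3142, 235.0487]), array([ 0.9591, -0.2831]), np.float32(0.1880877))
(array([236.4242, 220.1403]), array([0.333 , 0.9429]), np.float32(0.054356277))
top [0.553  0.1636 0.3218] [[-2.5778 -2.2139]
 [-1.9315 -1.54  ]
 [ 4.5093  3.7538]]
(array([279.5184, 192.6866]), array([0.8253, 0.5647]), np.float32(0.073608145))
(array([314.3568, 186.0568]), array([ 0.9503, -0.3112]), np.float32(0.56248194))
(array([298.856 , 198.6133]), array([ 0.9421, -0.3353]), np.float32(0.5215453))
(array([304.1802, 172.6656]), array([0.8609, 0.5088]), np.float32(0.039516624))
scene [0.5601 0.1665 0.2952] [[-4.4287 -4.3245]
 [ 5.7448  0.8259]
 [-1.3161  3.4987]]
proj pivot top [[197.0911 438.171 ]] [[349.376 126.942]]
0.3 [[293.0, 439.0], [288.0, 432.0]] [[249.0, 163.0], [252.0, 106.0]]

[... 314 characters left out ...]
41.0, 515.0]] [[247.0, 93.0], [250.0, 36.0]]
1.5000000000000002 [[230.0, 528.0], [223.0, 523.0]] [[260.0, 82.0], [263.0, 25.0]]
proj pivot top [[185.6993 418.5465]] [[373.8023 136.0756]]
0.3 [[282.0, 422.0], [276.0, 415.0]] [[272.0, 171.0], [275.0, 114.0]]
0.5 [[279.0, 441.0], [274.0, 434.0]] [[263.0, 157.0], [266.0, 100.0]]
0.7 [[272.0, 459.0], [267.0, 453.0]] [[259.0, 142.0], [262.0, 85.0]]
0.9000000000000001 [[262.0, 476.0], [257.0, 470.0]] [[259.0, 127.0], [262.0, 70.0]]
1.1 [[249.0, 490.0], [243.0, 484.0]] [[264.0, 113.0], [267.0, 56.0]]
1.3 [[234.0, 501.0], [227.0, 496.0]] [[273.0, 100.0], [276.0, 43.0]]
1.5000000000000002 [[216.0, 510.0], [209.0, 504.0]] [[286.0, 89.0], [289.0, 32.0]]
```

```bash
python3 - <<'E'
from h import *
np.set_printoptions(precision=4,suppress=True)
t=load("top0");s=load("scene0")
T=lambda x,y:np.array([x/8-.5+180,y/8-.5+170])
S=lambda x,y:np.array([x/9-.5+245,y/9-.5+150])
FL,FR,NL,NR=T(92,155),T(357,78),T(213,552),T(472,468)
sr,sb,sl=S(665,283),S(435,472),S(50,243)
E={"tL":(t,FL,FL+.6*(NL-FL),3,.1,.9),"tR":(t,FR,T(432,340),2,.05,.9),"tF":(t,FL,FR,2,.03,.3),"tF2":(t,FL,FR,2,.7,.96),"tN":(t,T(213,548),T(472,464),1.2,.1,.9),"tRl":(t,T(440,345),T(470,462),2,.1,.9),
"sA":(s,sb,S(170,305),1.5,.05,.95),"sF1":(s,sr,sb,1.2,.05,.3),"sF2":(s,sb,sr,1.2,.05,.25),"sL":(s,S(395,135),sr,2,.05,.95),"sAl":(s,S(160,300),sl,1.5,.1,.95),"sN":(s,sl,S(170,170),2,.1,.9)}
M={"tL":(1,.056,.0505),"tR":(1,-.056,.0505),"tF":(0,.055,.0505),"tF2":(0,.055,.0505),"tN":(0,-.11,.038),"tRl":(1,-.056,.038),
"sA":(1,-.056,.0505),"sF1":(0,.055,.0505),"sF2":(0,.055,.0505),"sL":(1,.056,.0505),"sAl":(1,-.056,.038),"sN":(0,-.11,.038)}
im={id(t):cv2.resize(t["pixels"][170:245,180:260,::-1],None,fx=8,fy=8,interpolation=1),id(s):cv2.resize(s["pixels"][150:215,245:325,::-1],None,fx=9,fy=9,interpolation=1)}
L={}
for k,(d,a,b,w,lo,hi) in E.items():
    e=edge(d,a,b,w,lo,hi); 
    A=a+lo*(b-a);B=a+hi*(b-a); pp=[e[0]+((q-e[0])@e[1])*e[1] for q in(A,B)]
    W=onplane(d,pp,M[k][2]); L[k]=W
    ang=np.arctan2(*(W[1]-W[0])[[1,0]])
    print(k,"rms",e[2],"ang",np.degrees(ang)%180)
    f=8 if d is t else 9;o=[180,170] if d is t else [245,150]
    q=[tuple(int(v) for v in (x-o+.5)*f) for x in pp]; cv2.line(im[id(d)],*q,(0,255,0),1)
cv2.imwrite("pics/e1.png",im[id(t)]);cv2.imwrite("pics/e2.png",im[id(s)])
def f(p,ks):
    c,s_=np.cos(p[2]),np.sin(p[2]);out=[]
    for k in ks:
        for w in L[k]:
            d=w[:2]-p[:2];loc=(c*d[0]+s_*d[1],-s_*d[0]+c*d[1]);out.append((loc[M[k][0]]-M[k][1])*1000)
    return out
for ks in(["tL","tR","tF","tF2","tN","tRl"],["sA","sF1","sF2","sL","sAl","sN"],list(L)):
    r=least_squares(lambda p:f(p,ks),[.555,.165,.3],loss="soft_l1",x_scale=[.01,.01,.05]);print(r.x);
    for k,x in zip(ks,np.array(f(r.x,ks)).reshape(-1,2)):print("  ",k,x)
np.save("box.npy",r.x)
E
```

```text
tL rms 0.08937079 ang 19.71699249630072
tR rms 0.061717212 ang 18.87125508899689
tF rms 0.09251431 ang 105.32777618394174
tF2 rms 0.12006872 ang 103.75007053230422
tN rms 0.4583751 ang 113.38364495683817
tRl rms 0.057173595 ang 21.230180092297104
sA rms 0.144737 ang 17.565709316184012
sF1 rms 3.3453107e-06 ang 110.31830928379799
sF2 rms 0.3229562 ang 107.67657689566654
sL rms 0.048294008 ang 18.999637304169518
sAl rms 0.090539694 ang 15.86845326672153
sN rms 0.18037373 ang 108.4491369851812
[0.5558 0.1649 0.3367]
   tL [-0.1692 -0.7691]
   tR [-0.2581  0.4388]
   tF [ 0.81   -1.2516]
   tF2 [ 1.9168 -0.8695]
   tN [-4.1423  1.9894]
   tRl [ 1.1727 -0.1376]
[0.5575 0.1658 0.3279]
   sA [-0.8327  1.2301]
   sF1 [-0.233   0.5591]
   sF2 [1.2679 1.6835]
   sL [0.1064 0.4738]
   sAl [-1.81    0.2097]
   sN [-3.2802 -3.0235]
[0.5566 0.1653 0.3323]
   tL [-0.1157 -1.077 ]
   tR [-0.1917  0.0831]
   tF [-0.3652 -2.2942]
   tF2 [ 1.0734 -1.5849]
   tN [-5.2786  1.2353]
   tRl [ 0.7413 -0.7417]
   sA [-0.854   1.6343]
   sF1 [1.012  1.6741]
   sF2 [2.0637 2.5736]
   sL [0.5303 0.4651]
   sAl [-1.3218  0.8721]
   sN [-2.4668 -2.0183]
```

View pics/e1.png

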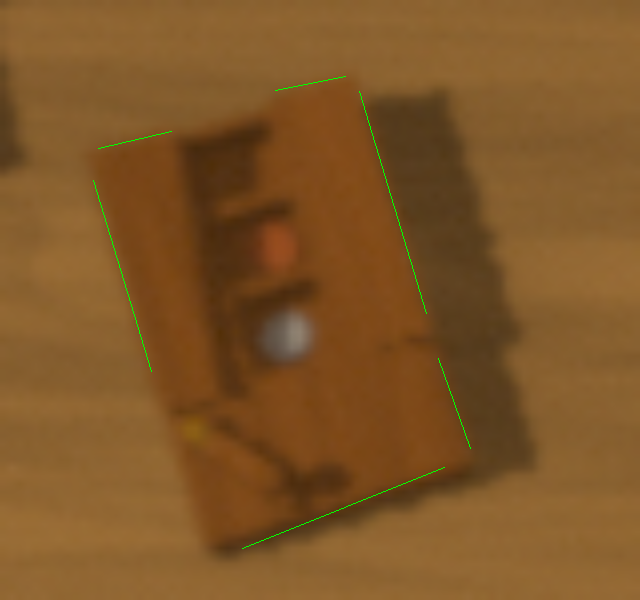

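View pics/e2.png

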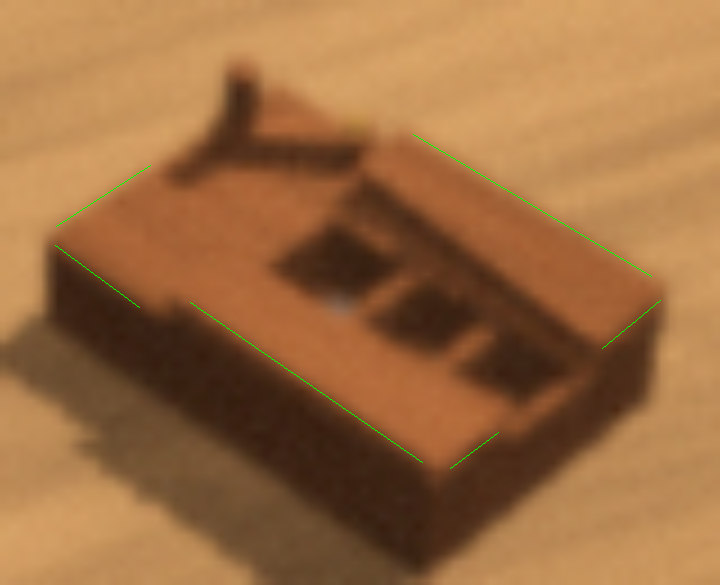

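```bash
python3 - <<'E'
from h import *
np.set_printoptions(precision=4,suppress=True)
t=load("top0");s=load("scene0");b=np.load("box.npy")
for d in(t,s):
    c=cloud(d);loc=c-[b[0],b[1],0];cs,sn=np.cos(b[2]),np.sin(b[2])
    x=cs*loc[...,0]+sn*loc[...,1];y=-sn*loc[...,0]+cs*loc[...,1]
    m=(c[...,2]>.058)&(c[...,2]<.09)&(x>-.12)&(x<-.05)&(abs(y)<.06)
    X_,Y_=x[m],y[m];print(m.sum(),"peg mean",X_.mean(),Y_.mean(),"ang",np.arctan2(-(X_.mean()+.066),-(Y_.mean()-.045)),"r",np.hypot(X_.mean()+.066,Y_.mean()-.045))
    print(np.c_[X_,Y_,c[m][:,2]])
# rack
R=lambda x,y:np.array([x/10-.5+325,y/10-.5+170])
S=lambda x,y:np.array([x/9-.5+85,y/9-.5+225])
E={"tF":(t,R(208,90),R(240,438),2,.05,.27,0,-.045,.052),"tF2":(t,R(208,90),R(240,438),2,.8,.95,0,-.045,.052),"tB":(t,R(510,75),R(550,415),2,.1,.9,0,.045,.052),
"tT":(t,R(215,92),R(510,75),2,.1,.85,1,-.0555,.052),
"sF":(s,S(392,42),S(522,330),2,.05,.95,0,-.045,.052),"sS":(s,S(522,332),S(165,482),2,.05,.95,1,.0555,.052),"sT":(s,S(290,75),S(390,42),2,.1,.9,1,-.0555,.052)}
print(proj(t,[[.6,-.2,0]]))
L={}
for k,(d,a,bb,w,lo,hi,ax,val,z) in E.items():
    e=edge(d,a,bb,w,lo,hi);A=a+lo*(bb-a);B=a+hi*(bb-a);pp=[e[0]+((q-e[0])@e[1])*e[1] for q in(A,B)]
    W=onplane(d,pp,z);L[k]=W;print(k,e[2],"ang",np.degrees(np.arctan2(*(W[1]-W[0])[[1,0]]))%180,W[:,:2].ravel())
# lid edges z=.020 top / .012 side
E2={"tn":(t,R(75,215),R(92,348),2,.15,.85),"tu":(t,R(85,212),R(240,188),2,.1,.85),"tl":(t,R(95,350),R(255,345),2,.1,.85),
"sn":(s,S(622,132),S(685,243),2,.1,.9),"su":(s,S(475,185),S(618,132),2,.1,.9),"sl":(s,S(525,325),S(685,245),1.2,.1,.9)}
for k,(d,a,bb,w,lo,hi) in E2.items():
    e=edge(d,a,bb,w,lo,hi);A=a+lo*(bb-a);B=a+hi*(bb-a);pp=[e[0]+((q-e[0])@e[1])*e[1] for q in(A,B)]
    for z in(.020,.012,.006):
        W=onplane(d,pp,z);print(k,z,e[2],"ang",np.degrees(np.arctan2(*(W[1]-W[0])[[1,0]]))%180,W[:,:2].ravel())
c=cloud(t);print(c[195,335:350:2]);
E
```

```text
13 peg mean -0.09639617516160048 0.020623432128941407 ang 0.8948603788557833 r 0.03896337415608438
[[-0.0905  0.0238  0.0679]
 [-0.0923  0.0204  0.0753]
 [-0.0929  0.0176  0.0723]
 [-0.0943  0.0242  0.0751]
 [-0.0949  0.0214  0.0725]
 [-0.096   0.0184  0.0739]
 [-0.097   0.0154  0.0744]
 [-0.0972  0.0251  0.0742]
 [-0.0976  0.0225  0.0696]
 [-0.0985  0.0195  0.0699]
 [-0.0991  0.0167  0.0665]
 [-0.1014  0.0229  0.0769]
 [-0.1016  0.0203  0.071 ]]
22 peg mean -0.09329301309006656 0.018782254137095458 ang 0.8054898712618193 r 0.03784545893058231
[[-0.0983  0.017   0.0746]
 [-0.0984  0.0215  0.0721]
 [-0.0956  0.0227  0.073 ]
 [-0.0935  0.0249  0.0729]
 [-0.0966  0.0152  0.0729]
 [-0.0939  0.0166  0.0736]
 [-0.0915  0.0183  0.074 ]
 [-0.0919  0.0232  0.071 ]
 [-0.0967  0.0155  0.0689]
 [-0.0932  0.016   0.0706]
 [-0.0923  0.0194  0.0692]
 [-0.0901  0.0213  0.0694]
 [-0.0976  0.0168  0.0639]
 [-0.0937  0.0168  0.0662]
 [-0.0913  0.0184  0.0666]
 [-0.0888  0.02    0.0671]
 [-0.0952  0.0142  0.063 ]
 [-0.0936  0.0168  0.0625]
 [-0.0901  0.0173  0.0641]
 [-0.0904  0.0221  0.0612]
 [-0.0904 
[... 1440 characters left out ...]
35 -0.2328  0.5901 -0.228 ]
su 0.02 0.09135902 ang 91.67727666869732 [ 0.5607 -0.2705  0.5598 -0.2387]
su 0.012 0.09135902 ang 91.6772766686973 [ 0.5537 -0.2706  0.5528 -0.2384]
su 0.006 0.09135902 ang 91.67727666869732 [ 0.5484 -0.2707  0.5475 -0.2382]
sl 0.02 0.19028589 ang 106.13277871609219 [ 0.6137 -0.2691  0.6035 -0.2339]
sl 0.012 0.19028589 ang 106.13277871609209 [ 0.6073 -0.2692  0.597  -0.2336]
sl 0.006 0.19028589 ang 106.13277871609216 [ 0.6025 -0.2692  0.5921 -0.2333]
[[ 0.5877 -0.2376  0.0203]
 [ 0.5879 -0.2443  0.0201]
 [ 0.5875 -0.2502  0.0231]
 [ 0.5876 -0.2566  0.024 ]
 [ 0.5882 -0.2638  0.0218]
 [ 0.5883 -0.2704  0.0221]
 [ 0.5893 -0.2781  0.018 ]
 [ 0.5904 -0.286   0.0132]]
```

```bash
cat >> h.py <<'E'
def togo(target,yaw=None):
    from cell import observe
    o=observe();R=np.array(o["eef_rot"]);p=np.array(o["tcp_pos"]);y=np.degrees(np.arctan2(R[1,0],R[0,0]))
    print("t",round(o["time_s"],2),"tcp",p.round(4),"yaw",round(y,2),"F",np.round(o["ft_force"],1),"gap",round(o["finger_gap"],4),"tilt",R[:,1].round(3))
    if yaw is not None: print("twist needed rad",round(-np.radians((yaw-y+180)%360-180),3))
    if target is not None:
        d=np.array(target)-p; print("shift cm now-axes",(R.T@d*100).round(2))
        if yaw is not None:
            a=np.radians(yaw);x=np.array([np.cos(a),np.sin(a),0]);Rn=np.c_[x,[0,0,-1],[-np.sin(a),np.cos(a),0]]
            print("shift cm after twist",(Rn.T@d*100).round(2))
E
python3 - <<'E'
from h import *
import cell; print([n for n in dir(cell) if n[0]!='_'], getattr(cell,"hold_point_z",None))
b=np.load("box.npy");print(b,np.degrees(b[2]))
t=load("top0");sc=1.5625
for n,u,v,z in(("loupe",408,243,.034),("dish",460,258,.022),("medal",419,375,.006)):print(n,onplane(t,[u/sc-.5,v/sc-.5],z)[0].round(3))
P=X(b,[[-.100,-.006,.10]])[0];print(P);togo(P,np.degrees(b[2]))
E
```

```text
['MotionError', 'hold_point_z', 'observe', 'sign_off', 'snapshot'] 0.0187
[0.55662916 0.16531729 0.33226841] 19.037577380165757
loupe [0.714 0.011 0.034]
dish [ 0.687 -0.101  0.022]
medal [ 0.437 -0.018  0.006]
[0.46405581 0.12702664 0.1       ]
t 0.1 tcp [ 0.1265 -0.5604  0.2138] yaw -77.3 F [-0.3  0.1 -0.3] gap 0.092 tilt [-0.     0.002 -1.   ]
twist needed rad -1.681
shift cm now-axes [-59.61  11.49  48.05]
shift cm after twist [54.34 11.38 53.97]
```

```bash
python3 -m pendant '[[0,[0,0,0],-0.14],[0,[0,0,0],-0.14],[0,[0,0,0],-0.14],[0,[0,0,0],-0.14],[0,[0,0,0],-0.14],[0,[0,0,0],-0.14],[0,[0,0,0],-0.14],[0,[0,0,0],-0.14],[0,[0,0,0],-0.14],[0,[0,0,0],-0.14],[0,[0,0,0],-0.14],[0,[0,0,0],-0.14]]'
python3 -m pendant '[[0,[4,0,0],0],[0,[4,0,0],0],[0,[4,0,0],0],[0,[4,0,0],0],[0,[4,0,0],0],[0,[2.5,0,3],0],[0,[2.5,0,3],0],[0,[2.5,0,3],0],[0,[2.5,0,3],0],[0,[2.5,0,3],0],[0,[2.5,0,3],0],[0,[2.5,0,3],0],[0,[2.5,0,3],0],[0,[2,0,4],0],[0,[2,0,4],0],[0,[2,0,4],0],[0,[2,0,4],0],[0,[2,0,4],0],[0,[0,0,0],0]]'
python3 -c "
from h import *
b=np.load('box.npy');togo(X(b,[[-.100,-.006,.10]])[0],np.degrees(b[2]))"
```

```text
time_s: 1.3
tcp_pos: [0.1265, -0.5605, 0.214]
eef_rot: [[0.944, 0.0, -0.33], [0.33, 0.001, 0.944], [0.0, -1.0, 0.001]]
ft_force: [0.1, -0.1, -0.5]
finger_gap: 0.0005
time_s: 3.2
tcp_pos: [0.4559, 0.0222, 0.2142]
eef_rot: [[0.944, -0.001, -0.331], [0.331, 0.002, 0.944], [-0.0, -1.0, 0.002]]
ft_force: [-0.5, -0.7, 0.8]
finger_gap: 0.0004
t 3.2 tcp [0.4559 0.0222 0.2142] yaw 19.34 F [-0.5 -0.7  0.8] gap 0.0004 tilt [-0.001  0.002 -1.   ]
twist needed rad 0.005
shift cm now-axes [ 4.24 11.44  9.6 ]
shift cm after twist [ 4.19 11.42  9.64]
```

```bash
python3 -m pendant '[[0,[1.4,0,3.2],0.005],[0,[1.4,0,3.2],0],[0,[1.4,0,3.2],0],[0,[0,4,0],0],[0,[0,4,0],0],[0,[0,3.4,0],0],[0,[0,2,0],0],[0,[0,2.4,0],0],[0,[0,0,0],0]]'
python3 -c "
from h import *
b=np.load('box.npy');togo(X(b,[[-.100,.038,.055]])[0],np.degrees(b[2]))
from cell import snapshot
for n in('top','scene'):
  d=snapshot(n);np.savez(n+'1.npz',**d)
d=load('scene1');crop(d,'pics/s1.png',245,325,130,215,9)
"
```

```text
time_s: 4.1
tcp_pos: [0.4621, 0.1212, 0.0532]
eef_rot: [[0.948, -0.008, -0.32], [0.32, -0.0, 0.948], [-0.007, -1.0, 0.002]]
ft_force: [-0.7, -0.7, 0.7]
finger_gap: 0.0006
t 4.1 tcp [0.4621 0.1212 0.0532] yaw 18.64 F [-0.7 -0.7  0.7] gap 0.0006 tilt [-0.008 -0.    -1.   ]
twist needed rad -0.007
shift cm now-axes [ 0.34 -0.17  4.89]
shift cm after twist [ 0.38 -0.18  4.89]
```

View pics/s1.png

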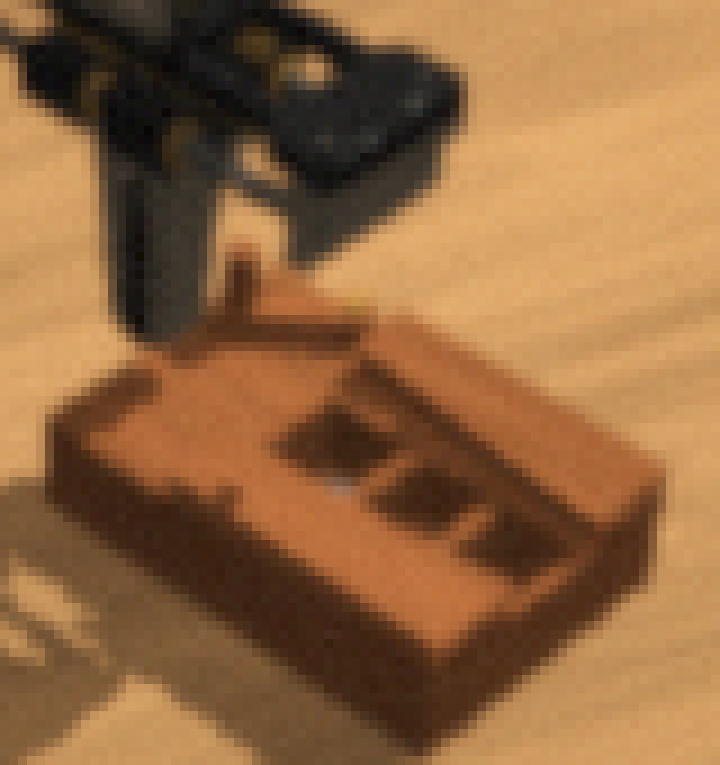

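The finger (tip at ≈(160,335)) stands just on the −y side of the peg ((240,280)), clear of it. Now pushing +y.

```bash
python3 -m pendant '[[0,[0.3,-0.1,0.7],0],[0,[0,0,0.7],0],[0,[0,0,0.7],0],[0,[0,0,0.7],0],[0,[0,0,0.7],0],[0,[0,0,0.7],0],[0,[0,0,0.6],0],[0,[0,0,0],0],[0,[0,0,0],0]]'
python3 -c "
from h import *
b=np.load('box.npy');togo(X(b,[[-.100,.038,.055]])[0],np.degrees(b[2]))"
python3 -m pendant '[[0,[0,0,-0.7],0],[0,[0,0,-0.7],0],[0,[0,-3,0],0],[0,[0,-4,0],0],[0,[0,-4,0],0],[0,[0,0,-4],0],[0,[0,0,-4],0],[0,[0,0,-4],0],[0,[0,0,-4],0],[0,[0,0,-4],0],[0,[0,0,0],0]]'
python3 -c "
from h import *
from cell import snapshot
for n in('top','scene'):
  d=snapshot(n);np.savez(n+'2.npz',**d)
d=load('scene2');crop(d,'pics/s2.png',245,325,130,215,9)
b=np.load('box.npy')
for n in('top2','scene2'):
    d=load(n);c=cloud(d);loc=c-[b[0],b[1],0];cs,sn=np.cos(b[2]),np.sin(b[2])
    x=cs*loc[...,0]+sn*loc[...,1];y=-sn*loc[...,0]+cs*loc[...,1]
    m=(c[...,2]>.058)&(c[...,2]<.09)&(x>-.14)&(x<-.05)&(abs(y)<.09)
    print(n,m.sum(),x[m].mean(),y[m].mean(),'ang',np.arctan2(-(x[m].mean()+.066),-(y[m].mean()-.045)))
"
```

```text
time_s: 5.1
tcp_pos: [0.4528, 0.1689, 0.0577]
eef_rot: [[0.947, 0.0, -0.321], [0.321, 0.0, 0.947], [0.0, -1.0, 0.0]]
ft_force: [0.9, 1.7, -0.8]
finger_gap: 0.0003
t 5.1 tcp [0.4528 0.1689 0.0577] yaw 18.7 F [ 0.9  1.7 -0.8] gap 0.0003 tilt [ 0.  0. -1.]
twist needed rad -0.006
shift cm now-axes [-0.3   0.27  0.07]
shift cm after twist [-0.3   0.27  0.07]
time_s: 6.2
tcp_pos: [0.5224, -0.0391, 0.1679]
eef_rot: [[0.949, 0.001, -0.315], [0.315, -0.002, 0.949], [0.001, -1.0, -0.002]]
ft_force: [-0.9, 1.4, 0.8]
finger_gap: 0.0004
top2 14 -0.10462585473852244 0.051824340156030234 ang 1.745669701272271
scene2 22 -0.10242475022083065 0.05028403020557381 ang 1.7148583941665307
```

View pics/s2.png

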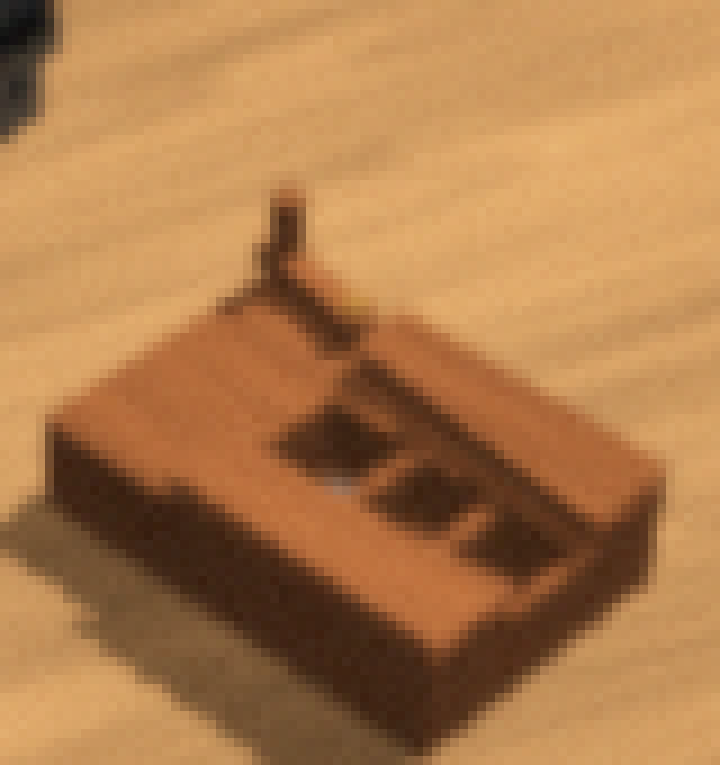

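Latch measured at ≈1.73 rad (open). Peg stands at (287,215), out of the lid's path. Now the lid's nose.

```bash
python3 -c "
from h import *
togo([.582,-.250,.10],5.5)"
python3 -m pendant '[[9.19,[0,0,0],0.115],[9.19,[0,0,0],0.115],[9.19,[3.5,1.5,-3.5],0],[9.19,[2,1.5,-4],0],[9.19,[0,1.5,-4],0],[9.19,[0,1.5,-4],0],[9.19,[0,0,-4],0],[9.19,[0,0,0],0]]'
python3 -c "
from h import *
togo([.582,-.250,.005],5.5)"
```

```text
t 6.3 tcp [ 0.5211 -0.0352  0.1674] yaw 18.53 F [0.4 0.1 0.9] gap 0.0007 tilt [-0.     0.001 -1.   ]
twist needed rad 0.227
shift cm now-axes [ -1.05   6.73 -22.3 ]
shift cm after twist [  4.     6.74 -21.96]
time_s: 7.1
tcp_pos: [0.5931, -0.2252, 0.1075]
eef_rot: [[0.996, -0.0, -0.093], [0.093, -0.001, 0.996], [-0.0, -1.0, -0.001]]
ft_force: [-0.8, 0.5, -0.0]
finger_gap: 0.0624
t 7.1 tcp [ 0.5931 -0.2252  0.1075] yaw 5.32 F [-0.8  0.5 -0. ] gap 0.0624 tilt [-0.    -0.001 -1.   ]
twist needed rad -0.003
shift cm now-axes [-1.33 10.26 -2.36]
shift cm after twist [-1.34 10.25 -2.37]
```

```bash
python3 -m pendant '[[9.19,[-1.3,0,-2.4],0],[9.19,[0,0,0],0],[9.19,[0,3,0],0],[9.19,[0,2,0],0],[9.19,[0,0,0],0],[9.19,[0,0,0],0]]'
python3 -c "
from h import *
togo([.582,-.250,.005],5.5)
from cell import snapshot
for n in('top','scene'):
  d=snapshot(n);np.savez(n+'3.npz',**d)
crop(load('scene3'),'pics/s3.png',85,185,205,290,8)
"
```

```text
time_s: 7.7
tcp_pos: [0.583, -0.2455, 0.0585]
eef_rot: [[0.995, -0.0, -0.097], [0.097, 0.001, 0.995], [-0.0, -1.0, 0.001]]
ft_force: [0.4, 0.7, 0.1]
finger_gap: 0.092
t 7.7 tcp [ 0.583  -0.2455  0.0585] yaw 5.58 F [0.4 0.7 0.1] gap 0.092 tilt [-0.     0.001 -1.   ]
twist needed rad 0.001
shift cm now-axes [-0.15  5.35 -0.44]
shift cm after twist [-0.15  5.35 -0.43]
```

View pics/s3.png

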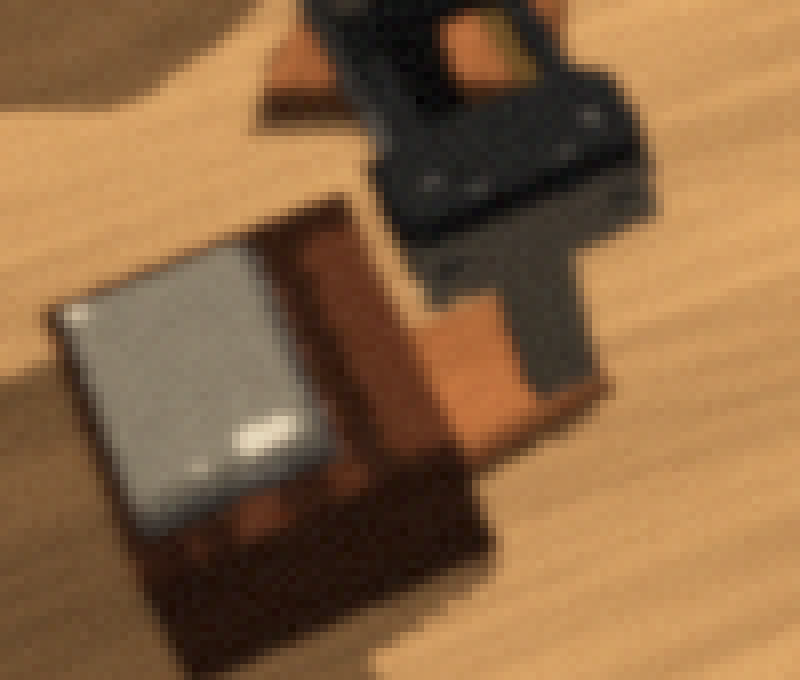

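```bash
python3 -c "
from h import *
c=cloud(load('top0'));m=(c[...,2]>.009)&(c[...,2]<.1)&(c[...,0]>.38)&(c[...,0]<.56)&(c[...,1]<-.1)&(c[...,1]>-.26)
p=c[m];print(len(p),p.min(0),p.max(0)); print(p[np.argsort(-p[:,0])][:12].round(3))"
python3 -m pendant '[[9.19,[0,2,-0.3],0],[9.19,[0,2,0],0],[9.19,[0,1,0],0],[9.19,[0,0.3,0],0],[9.19,[0,0,0],0]]'
python3 -c "
from h import *
togo([.582,-.250,.005],5.5)"
```

```text
562 [ 0.38125184 -0.25986647  0.00924888] [ 0.55976453 -0.18491464  0.0528934 ]
[[ 0.56  -0.259  0.011]
 [ 0.56  -0.253  0.01 ]
 [ 0.559 -0.256  0.012]
 [ 0.559 -0.239  0.01 ]
 [ 0.559 -0.245  0.016]
 [ 0.559 -0.248  0.016]
 [ 0.558 -0.235  0.015]
 [ 0.558 -0.241  0.018]
 [ 0.472 -0.215  0.011]
 [ 0.472 -0.212  0.011]
 [ 0.472 -0.22   0.019]
 [ 0.471 -0.215  0.027]]
time_s: 8.3
tcp_pos: [0.5834, -0.2502, 0.0057]
eef_rot: [[0.995, 0.001, -0.096], [0.096, -0.0, 0.995], [0.001, -1.0, -0.0]]
ft_force: [0.5, 0.3, -0.0]
finger_gap: 0.0918
t 8.3 tcp [ 0.5834 -0.2502  0.0057] yaw 5.51 F [ 0.5  0.3 -0. ] gap 0.0918 tilt [ 0.001 -0.    -1.   ]
twist needed rad 0.0
shift cm now-axes [-0.14  0.07  0.03]
shift cm after twist [-0.14  0.07  0.03]
```

```bash
python3 -m pendant '[[4,[-0.1,0.1,0],0],[4,[0,0,0],0],[4,[0,0,0],0],[4,[0,0,0],0],[4,[0,0,0],0],[4,[0,0,0],0],[4,[0,0,0],0]]'
python3 -m pendant '[[4,[0,-0.1,0],0],[4,[0,0,1],0],[4,[0,0,1],0],[4,[0,0,1],0],[4,[0,0,1],0],[4,[0,0,0],0]]'
python3 -c "
from h import *
togo(None)
from cell import snapshot
for n in('top','scene'):
  d=snapshot(n);np.savez(n+'4.npz',**d)
crop(load('scene4'),'pics/s4.png',85,185,205,290,8)
"
```

```text
time_s: 9.0
tcp_pos: [0.5821, -0.2502, 0.0042]
eef_rot: [[0.995, 0.0, -0.096], [0.096, -0.0, 0.995], [0.0, -1.0, -0.0]]
ft_force: [-0.6, 0.4, 1.1]
finger_gap: 0.0503
time_s: 9.6
tcp_pos: [0.5778, -0.2083, 0.0048]
eef_rot: [[0.995, -0.001, -0.098], [0.098, 0.001, 0.995], [-0.001, -1.0, 0.001]]
ft_force: [-0.0, 0.5, -1.1]
finger_gap: 0.0502
t 9.6 tcp [ 0.5778 -0.2083  0.0048] yaw 5.6 F [-0.   0.5 -1.1] gap 0.0502 tilt [-0.001  0.001 -1.   ]
```

View pics/s4.png

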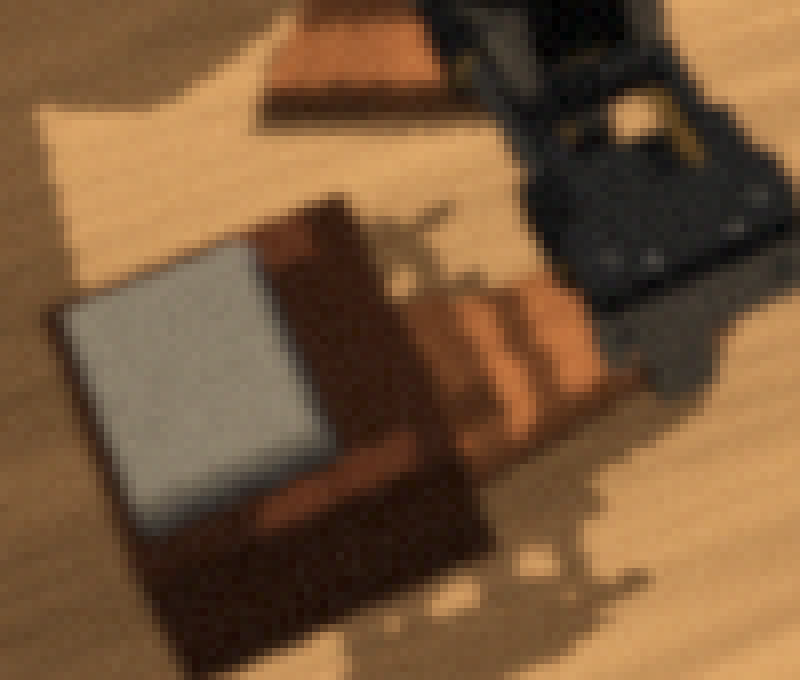

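```bash
python3 -m pendant '[[4,[0,0,1.2],0],[4,[0,0,1.2],0],[4,[0,0,1.2],0],[4,[0,0,1.2],0],[4,[0,0,1.2],0],[4,[0,0,0],0],[4,[0,0.15,0],0],[4,[0,0.15,0],0],[5.5,[0,0,0],0],[6.5,[0,0,0],0],[6.5,[0,0,0],0],[6.5,[0,0,0],0]]'
python3 -m pendant '[[6.5,[0,-2,0],0],[6.5,[0,-4,0],0],[6.5,[0,-4,0],0],[6.5,[0,-2,4],0],[6.5,[0,0,4],0],[6.5,[0,0,4],0],[6.5,[0,0,4],0],[6.5,[0,0,0],0]]'
python3 -c "
from h import *
togo(None)
from cell import snapshot
for n in('top','scene'):
  d=snapshot(n);np.savez(n+'5.npz',**d)
crop(load('scene5'),'pics/s5.png',95,195,195,280,8)
crop(load('top5'),'pics/t5.png',290,400,150,230,7)
"
```

```text
time_s: 10.9
tcp_pos: [0.5726, -0.1509, 0.0023]
eef_rot: [[0.995, 0.0, -0.096], [0.096, -0.0, 0.995], [0.0, -1.0, -0.0]]
ft_force: [0.8, 0.1, 0.4]
finger_gap: 0.0652
time_s: 11.7
tcp_pos: [0.5562, 0.0127, 0.1221]
eef_rot: [[0.995, -0.001, -0.101], [0.101, 0.001, 0.995], [-0.0, -1.0, 0.001]]
ft_force: [-0.7, -0.3, -0.4]
finger_gap: 0.065
t 11.7 tcp [0.5562 0.0127 0.1221] yaw 5.77 F [-0.7 -0.3 -0.4] gap 0.065 tilt [-0.001  0.001 -1.   ]
```

View pics/s5.png

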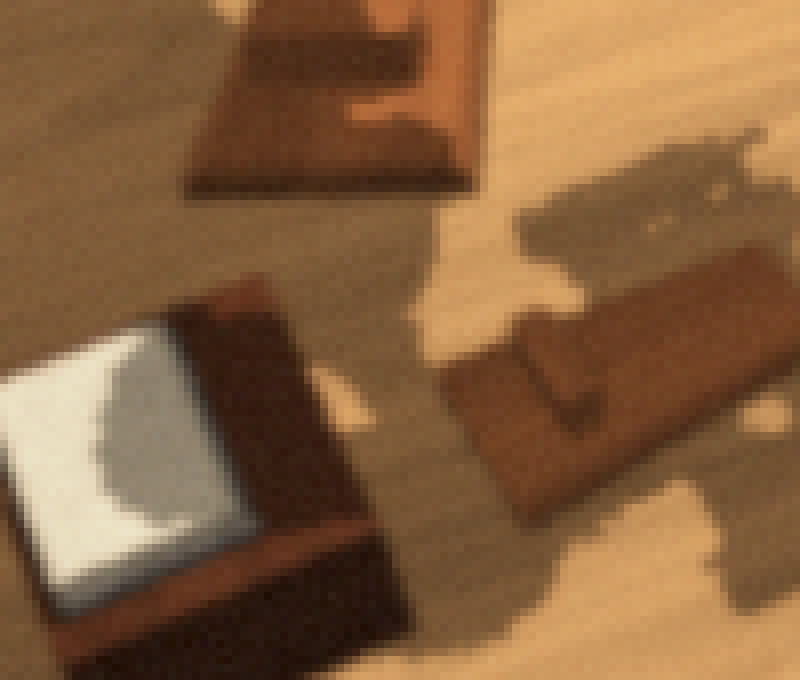

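View pics/t5.png

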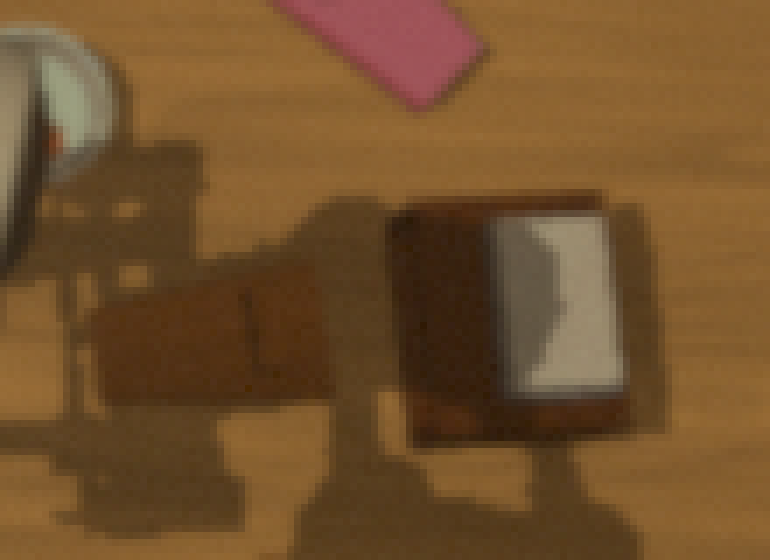

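```bash
python3 -c "
from h import *
np.set_printoptions(precision=4,suppress=True)
for n,u0,v0,f in(('top5',290,150,7),('scene5',95,195,8)):
    d=load(n);c=cloud(d)
    m=(c[...,0]>.52)&(c[...,0]<.63)&(c[...,1]>-.26)&(c[...,1]<-.11)&(c[...,2]>.024)&(c[...,2]<.045)
    p=c[m];print(n,len(p),p.mean(0),np.median(p,0))
    q=p[:,:2]-p[:,:2].mean(0);w,V=np.linalg.eigh(q.T@q);print(' rib long axis',np.degrees(np.arctan2(V[1,1],V[0,1]))%180,np.sqrt(w/len(p)*12))
T=lambda x,y:np.array([x/7-.5+290,y/7-.5+150]);S=lambda x,y:np.array([x/8-.5+95,y/8-.5+195])
t=load('top5');s=load('scene5')
for k,d,a,b,w,z in(('t tail',t,T(322,268),T(330,398),1.5,.007),('t low',t,T(105,402),T(325,398),1.5,.006),('t up',t,T(100,305),T(315,262),1.5,.006),('t nose',t,T(88,320),T(104,400),1.5,.007),('s tail',s,S(442,375),S(525,520),1.5,.014),('s near side',s,S(540,520),S(790,360),1.5,.0),('s far side',s,S(600,300),S(750,248),1.5,.014)):
    e=edge(d,a,b,w,.1,.9);pp=[e[0]+((q-e[0])@e[1])*e[1] for q in(a,b)]
    W=onplane(d,pp,z);print(k,e[2],np.degrees(np.arctan2(*(W[1]-W[0])[[1,0]]))%180,W[:,:2].ravel(),'mid',W[:,:2].mean(0))
"
```

```text
top5 57 [ 0.5802 -0.2107  0.0325] [ 0.5809 -0.2111  0.033 ]
 rib long axis 9.210627489663324 [0.0149 0.0395]
scene5 89 [ 0.5841 -0.2113  0.0312] [ 0.5852 -0.2112  0.0316]
 rib long axis 8.865899771343237 [0.0148 0.0433]
t tail 0.18475094 9.847335044428121 [ 0.6141 -0.2388  0.5529 -0.2495] mid [ 0.5835 -0.2442]
t low 0.099468835 90.26205696046426 [ 0.5454 -0.1386  0.5459 -0.2431] mid [ 0.5457 -0.1908]
t up 0.09621 103.28403683323636 [ 0.5987 -0.1353  0.6231 -0.2387] mid [ 0.6109 -0.187 ]
t nose 0.048742585 7.5540412670565615 [ 0.5866 -0.1312  0.5479 -0.1363] mid [ 0.5673 -0.1338]
s tail 4.1127205e-06 7.089626893992071 [ 0.5593 -0.2474  0.6246 -0.2393] mid [ 0.592  -0.2433]
s near side 3.695488e-06 105.67501752848776 [ 0.6195 -0.2305  0.5945 -0.1415] mid [ 0.607 -0.186]
s far side 0.066848874 94.27729653963176 [ 0.552  -0.1907  0.5482 -0.1403] mid [ 0.5501 -0.1655]
```

Lid lies flat, well outside the rack, yaw ≈ 97.8°, rib at ≈ (0.582, −0.211). Turning the hand to take the rib along the lid.

```bash
python3 -m pendant '[[4,[0,0,0],-0.134],[4,[0,0,0],-0.134],[4,[0,0,0],-0.134],[4,[0,0,0],-0.134],[4,[0,0,0],-0.134],[4,[0,0,0],-0.134],[4,[0,0,0],-0.134],[4,[0,0,0],-0.134],[4,[0,0,0],-0.134],[4,[0,0,0],-0.134],[4,[0,0,0],-0.134],[4,[0,0,0],-0.134],[4,[0,0,0],0]]'
python3 -c "
from h import *
togo([.5815,-.2115,.06],97.8)"
```

```text
time_s: 13.1
tcp_pos: [0.5574, 0.007, 0.1222]
eef_rot: [[-0.131, 0.0, -0.991], [0.991, -0.0, -0.131], [-0.0, -1.0, -0.0]]
ft_force: [0.4, 0.0, -0.2]
finger_gap: 0.0402
t 13.1 tcp [0.5574 0.007  0.1222] yaw 97.54 F [ 0.4  0.  -0.2] gap 0.0402 tilt [ 0. -0. -1.]
twist needed rad -0.004
shift cm now-axes [-21.98   6.23   0.49]
shift cm after twist [-21.98   6.22   0.58]
```

```bash
python3 -m pendant '[[4,[-4,0,0.1],-0.004],[4,[-4,0,0.1],0],[4,[-4,0,0.1],0],[4,[-4,0,0.1],0],[4,[-4,0,0.1],0],[4,[-2,2,0.1],0],[4,[0,4,0],0],[4,[0,0,0],0],[4,[0,0,0],0]]'
python3 -c "
from h import *
togo([.5815,-.2115,.0165],97.8)
from cell import snapshot
for n in('top','scene'):
  d=snapshot(n);np.savez(n+'6.npz',**d)
crop(load('scene6'),'pics/s6.png',95,195,195,280,8)
"
```

```text
time_s: 14.0
tcp_pos: [0.5803, -0.2102, 0.0617]
eef_rot: [[-0.134, -0.002, -0.991], [0.991, 0.001, -0.134], [0.001, -1.0, 0.002]]
ft_force: [0.7, -0.1, 0.6]
finger_gap: 0.04
t 14.0 tcp [ 0.5803 -0.2102  0.0617] yaw 97.72 F [ 0.7 -0.1  0.6] gap 0.04 tilt [-0.002  0.001 -1.   ]
twist needed rad -0.001
shift cm now-axes [-0.15  4.52 -0.11]
shift cm after twist [-0.14  4.52 -0.1 ]
```

View pics/s6.png

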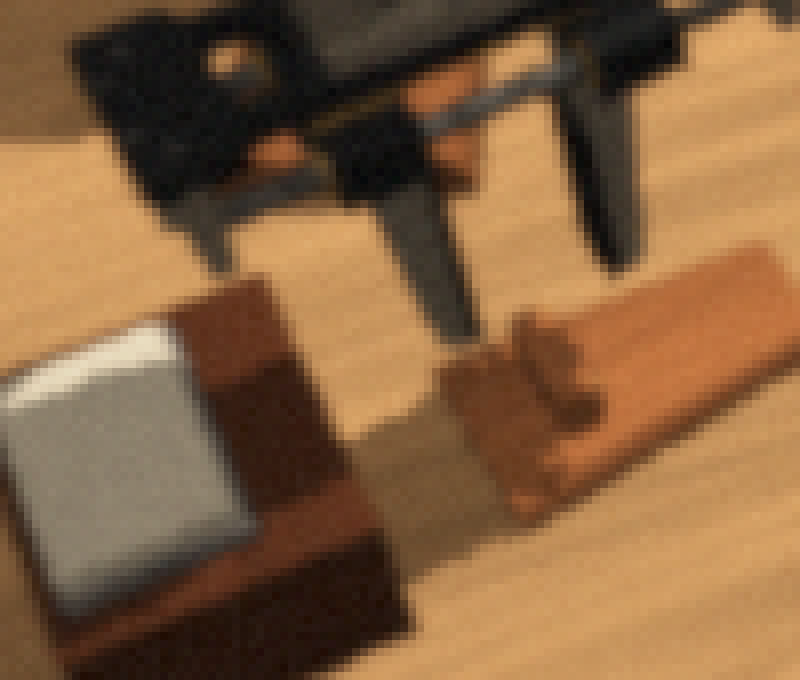

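Fingers straddle the rib (tips at (460,340) and (620,265), still about 45 mm up; rib at (560,370)). Lowering and closing.

```bash
python3 -m pendant '[[4,[-0.1,2,-0.1],0],[4,[0,1.7,0],0],[4,[0,0.6,0],0],[4,[0,0.2,0],0],[4,[0,0,0],0]]'
python3 -m pendant '[[1,[0,0,0],0],[1,[0,0,0],0],[1,[0,0,0],0],[1,[0,0,0],0],[1,[0,0,0],0],[1,[0,0,0],0]]'
python3 -c "
from h import *
togo(None)"
python3 -m pendant '[[1,[0,-0.5,0],0],[1,[0,-1,0],0],[1,[0,-3,0],0],[1,[0,-3,0],0],[1,[0,-3,0],0],[1,[0,0,0],0],[1,[0,0,0],0]]'
python3 -c "
from h import *
togo(None)
from cell import snapshot
for n in('top','scene'):
  d=snapshot(n);np.savez(n+'7.npz',**d)
crop(load('scene7'),'pics/s7.png',95,195,175,260,8)
"
```

```text
time_s: 14.6
tcp_pos: [0.5824, -0.211, 0.0174]
eef_rot: [[-0.137, 0.0, -0.991], [0.991, -0.0, -0.137], [-0.0, -1.0, -0.0]]
ft_force: [0.3, 0.2, 0.6]
finger_gap: 0.0398
time_s: 15.2
tcp_pos: [0.5825, -0.211, 0.0175]
eef_rot: [[-0.137, 0.0, -0.991], [0.991, -0.0, -0.137], [-0.0, -1.0, -0.0]]
ft_force: [-0.9, 1.0, 2.1]
finger_gap: 0.0137
t 15.2 tcp [ 0.5825 -0.211   0.0175] yaw 97.86 F [-0.9  1.   2.1] gap 0.0137 tilt [ 0. -0. -1.]
time_s: 15.9
tcp_pos: [0.5824, -0.2112, 0.1226]
eef_rot: [[-0.137, 0.001, -0.991], [0.991, -0.001, -0.137], [-0.001, -1.0, -0.001]]
ft_force: [-0.3, -1.2, -1.9]
finger_gap: 0.0135
t 15.9 tcp [ 0.5824 -0.2112  0.1226] yaw 97.86 F [-0.3 -1.2 -1.9] gap 0.0135 tilt [ 0.001 -0.001 -1.   ]
```

View pics/s7.png

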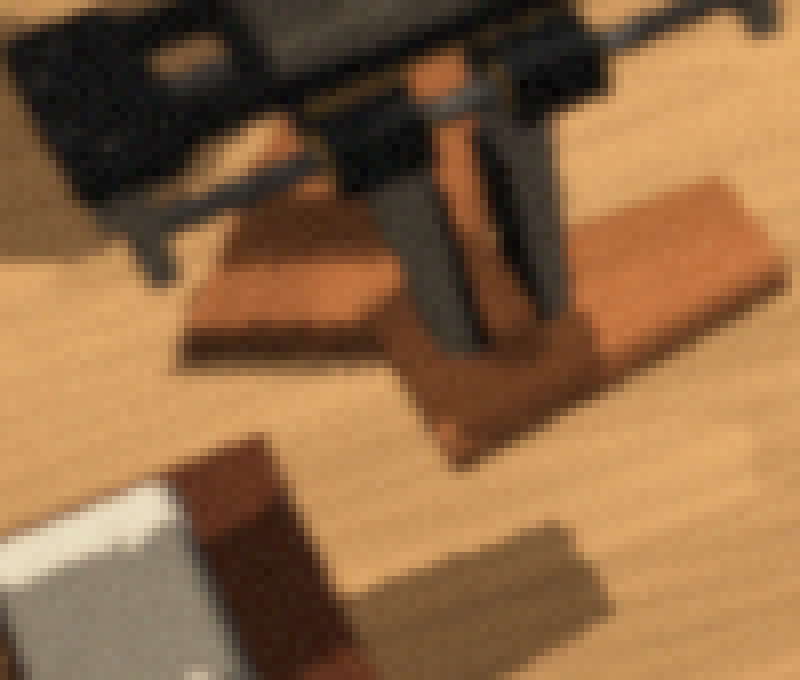

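Lid held by the rib (gap 13.5 mm). Turn to box yaw and carry it over.

```bash
python3 -m pendant '[[1,[0,0,0],0.1],[1,[0,0,0],0.125],[1,[0,0,0],0.125],[1,[0,0,0],0.125],[1,[0,0,0],0.125],[1,[0,0,0],0.125],[1,[0,0,0],0.125],[1,[0,0,0],0.125],[1,[0,0,0],0.125],[1,[0,0,0],0.125],[1,[0,0,0],0.1],[1,[0,0,0],0.05],[1,[0,0,0],0],[1,[0,0,0],0]]'
python3 -c "
from h import *
b=np.load('box.npy');togo(X(b,[[-.103,0,.10]])[0],np.degrees(b[2]))"
```

```text
time_s: 17.4
tcp_pos: [0.5814, -0.2106, 0.1206]
eef_rot: [[0.945, -0.002, -0.328], [0.328, 0.001, 0.945], [-0.002, -1.0, 0.002]]
ft_force: [0.6, 0.7, -1.4]
finger_gap: 0.0137
t 17.4 tcp [ 0.5814 -0.2106  0.1206] yaw 19.15 F [ 0.6  0.7 -1.4] gap 0.0137 tilt [-0.002  0.001 -1.   ]
twist needed rad 0.002
shift cm now-axes [-0.31  2.13 36.34]
shift cm after twist [-0.38  2.06 36.34]
```

```bash
python3 -m pendant '[[1,[0,0,2],0],[1,[0,0,3],0],[1,[0,0,3],0],[1,[0,0,3],0],[1,[0,0,3],0],[1,[0,0,3],0],[1,[0,0,3],0],[1,[0,0,3],0],[1,[0,0,3],0],[1,[-0.4,0,3],0],[1,[0,0,3],0],[1,[0,0,2.3],0],[1,[0,0,2],0],[1,[0,0,0],0],[1,[0,0,0],0],[1,[0,1.5,0],0],[1,[0,0,0],0],[1,[0,0,0],0]]'
python3 -c "
from h import *
b=np.load('box.npy');togo(X(b,[[-.103,0,.0555]])[0],np.degrees(b[2]))
from cell import snapshot
for n in('top','scene'):
  d=snapshot(n);np.savez(n+'8.npz',**d)
crop(load('scene8'),'pics/s8.png',235,325,120,215,8)
crop(load('top8'),'pics/t8.png',180,260,170,245,8)
"
```

```text
time_s: 19.2
tcp_pos: [0.4598, 0.13, 0.1069]
eef_rot: [[0.945, -0.001, -0.326], [0.326, -0.0, 0.945], [-0.001, -1.0, 0.0]]
ft_force: [-0.5, -0.1, -1.2]
finger_gap: 0.0137
t 19.2 tcp [0.4598 0.13   0.1069] yaw 19.03 F [-0.5 -0.1 -1.2] gap 0.0137 tilt [-0.001 -0.    -1.   ]
twist needed rad -0.0
shift cm now-axes [0.01 5.14 0.18]
shift cm after twist [0.01 5.14 0.18]
```

View pics/s8.png

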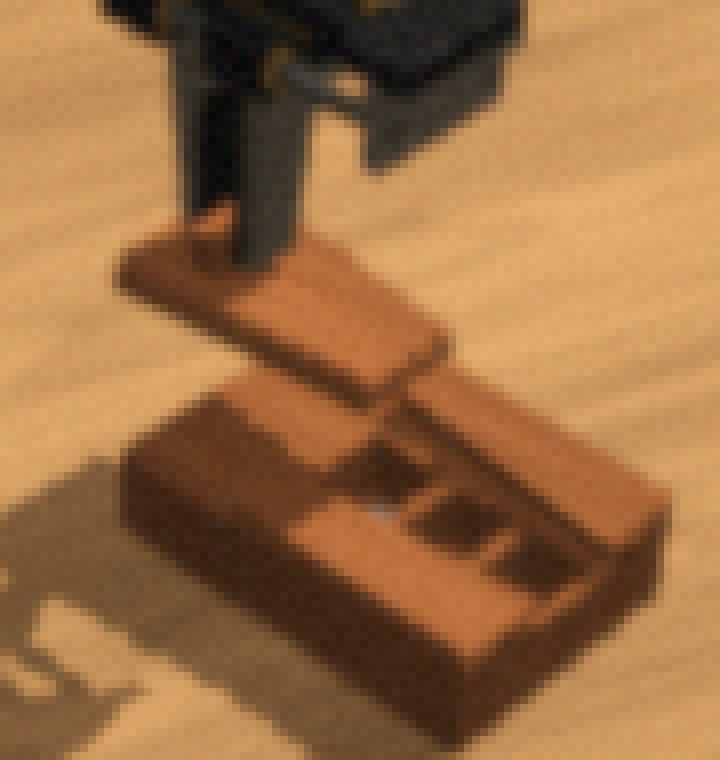

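View pics/t8.png

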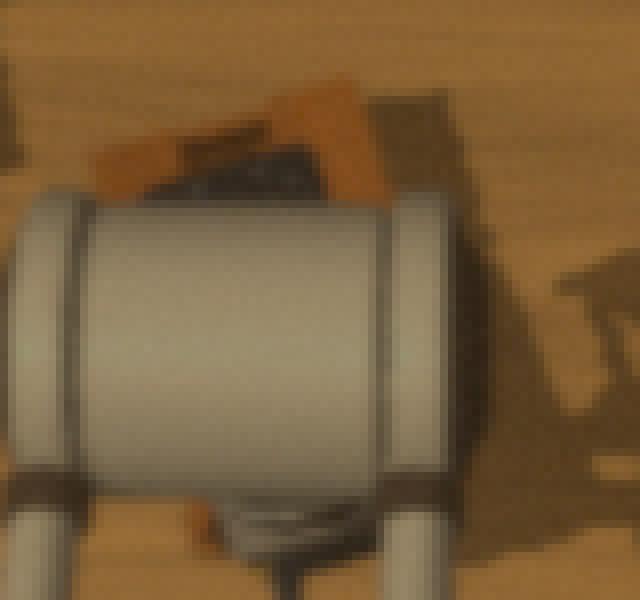

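```bash
python3 -c "
from h import *
np.set_printoptions(precision=4,suppress=True)
b=np.load('box.npy');s=load('scene8');S=lambda x,y:np.array([x/8-.5+235,y/8-.5+120])
z0=.0894
def L(W):
    d=W[:,:2]-b[:2];c,n=np.cos(b[2]),np.sin(b[2]);return np.c_[c*d[:,0]+n*d[:,1],-n*d[:,0]+c*d[:,1]]
for k,a,bb,w,z in(('+y side bev/top',S(320,240),S(445,330),1.5,.1034),('-y side foot',S(125,292),S(365,406),1.2,z0),('nose top',S(378,398),S(445,345),1,.1034),('-y bevel/side',S(125,270),S(370,388),1,.0954)):
    e=edge(s,a,bb,w,.08,.92);pp=[e[0]+((q-e[0])@e[1])*e[1] for q in(a,bb)]
    W=onplane(s,pp,z);l=L(W);print(k,e[2],'ang in box',np.degrees(np.arctan2(*(l[1]-l[0])[[1,0]])),l.ravel())
c=cloud(s);l=L(c.reshape(-1,3));zz=c[...,2].ravel()
m=(zz>.096)&(zz<.111)&(l[:,0]>-.085)&(l[:,0]<0)&(abs(l[:,1])<.05);p=l[m];print(len(p),'nose max',np.percentile(p[:,0],97))
for x0 in(-.07,-.055,-.04,-.03):
    q=p[abs(p[:,0]-x0)<.006];print(x0,len(q),q[:,1].min(),q[:,1].max(),q[:,1].mean())
"
```

```text
+y side bev/top 0.17665052 ang in box -9.663686204443707 [-0.09    0.0292 -0.0237  0.0179]
-y side foot 0.11332965 ang in box 5.450742180877979 [-0.1286 -0.0353 -0.0242 -0.0254]
nose top 8.657575e-06 ang in box 93.6996742113157 [-0.0191 -0.0254 -0.0215  0.012 ]
-y bevel/side 7.6293945e-06 ang in box 6.915506471597958 [-0.135  -0.0264 -0.0289 -0.0136]
299 nose max -0.022941949611504316
-0.07 54 -0.028124542848730637 0.02427126564605688 -0.0037941181606485574
-0.055 53 -0.027201529827452685 0.020478274892728035 -0.0058653208084142525
-0.04 57 -0.027852663510535634 0.0205033971750279 -0.006262067428975426
-0.03 52 -0.027852663510535634 0.01938572435522419 -0.007674614364818125
```

Lid held level and centred on the tool, nose at box x ≈ −23 mm. Lower onto the ledge/way.

```bash
python3 -m pendant '[[1,[0,1,0.2],0],[1,[0,2,0],0],[1,[0,1,0],0],[1,[0,0.5,0],0],[1,[0,0.3,0],0],[1,[0,0.1,0],0],[1,[0,0,0],0]]'
python3 -c "
from h import *
b=np.load('box.npy');togo(X(b,[[-.103,0,.0555]])[0],np.degrees(b[2]))
from cell import snapshot
for n in('scene',):
  d=snapshot(n);np.savez(n+'9.npz',**d)
crop(load('scene9'),'pics/s9.png',235,325,120,215,8)
"
```

```text
time_s: 20.0
tcp_pos: [0.4595, 0.1327, 0.0585]
eef_rot: [[0.945, 0.001, -0.327], [0.327, 0.0, 0.945], [0.001, -1.0, -0.0]]
ft_force: [-0.3, 0.5, -1.6]
finger_gap: 0.0138
t 20.0 tcp [0.4595 0.1327 0.0585] yaw 19.08 F [-0.3  0.5 -1.6] gap 0.0138 tilt [ 0.001  0.    -1.   ]
twist needed rad 0.001
shift cm now-axes [-0.06  0.3  -0.08]
shift cm after twist [-0.06  0.3  -0.08]
```

View pics/s9.png

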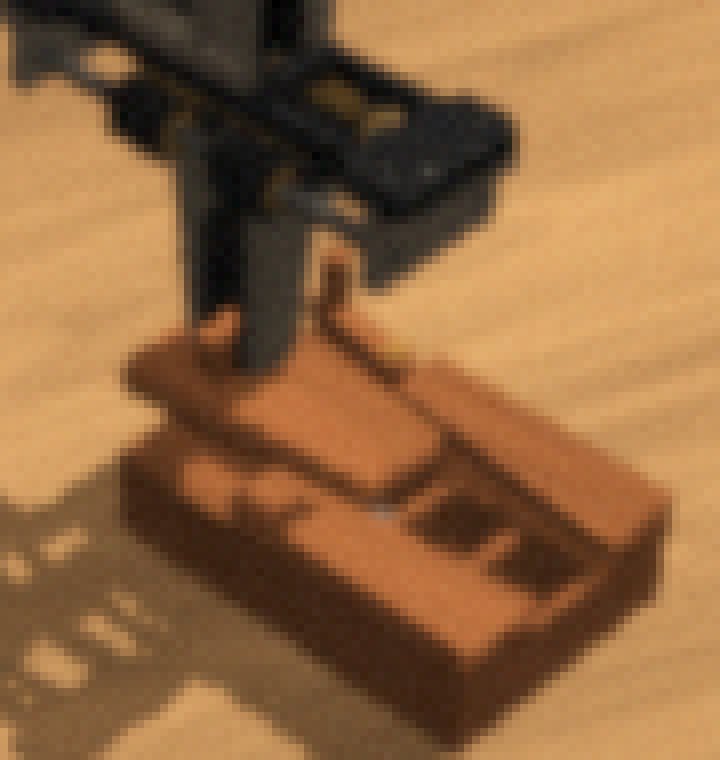

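```bash
python3 -m pendant '[[1,[0,0.15,-0.05],0],[1,[0,0.1,0],0],[1,[0,0,0],0],[1,[0,0,0],0]]'
python3 -c "
from h import *
b=np.load('box.npy');togo(X(b,[[-.103,0,.0555]])[0],np.degrees(b[2]))"
```

```text
time_s: 20.45
tcp_pos: [0.4593, 0.1322, 0.0556]
eef_rot: [[0.945, 0.0, -0.327], [0.327, 0.0, 0.945], [0.0, -1.0, 0.0]]
ft_force: [1.0, 0.5, -1.7]
finger_gap: 0.014
t 20.45 tcp [0.4593 0.1322 0.0556] yaw 19.08 F [ 1.   0.5 -1.7] gap 0.014 tilt [ 0.  0. -1.]
twist needed rad 0.001
shift cm now-axes [-0.02  0.01 -0.04]
shift cm after twist [-0.02  0.01 -0.04]
```

```bash
python3 -m pendant '[[1,[0,0.05,0],0],[1,[0,0.05,0],0],[1,[0,0,0],0],[1,[0,0,0],0]]'
python3 -m pendant '[[1,[0.5,0,0],0],[1,[0.5,0,0],0],[1,[0.5,0,0],0],[1,[0.5,0,0],0],[1,[0.5,0,0],0],[1,[0.5,0,0],0],[1,[0,0,0],0],[1,[0,0,0],0]]'
```

```text
time_s: 20.85
tcp_pos: [0.4594, 0.1322, 0.0555]
eef_rot: [[0.945, -0.0, -0.327], [0.327, -0.0, 0.945], [-0.0, -1.0, -0.0]]
ft_force: [-3.7, -0.3, 7.0]
finger_gap: 0.0141
time_s: 21.65
tcp_pos: [0.488, 0.1419, 0.0555]
eef_rot: [[0.945, 0.0, -0.327], [0.327, -0.0, 0.945], [0.0, -1.0, -0.0]]
ft_force: [-3.0, -1.0, 5.7]
finger_gap: 0.0139
```

```bash
python3 -m pendant '[[1,[0.5,-0.04,0],0],[1,[0.5,0,0],0],[1,[0.5,0,0],0],[1,[0.5,0,0],0],[1,[0,0,0],0],[1,[0,0,0],0]]'
python3 -m pendant '[[1,[0.4,0,0],0],[1,[0.4,0,0],0],[1,[0,0,0],0],[1,[0,0,0],0]]'
python3 -c "
from h import *
b=np.load('box.npy');togo(X(b,[[-.025,0,.0555]])[0],np.degrees(b[2]))
from cell import snapshot
for n in('scene','top'):
  d=snapshot(n);np.savez(n+'10.npz',**d)
crop(load('scene10'),'pics/s10.png',235,325,120,215,8)
"
```

```text
time_s: 22.25
tcp_pos: [0.5074, 0.1486, 0.0555]
eef_rot: [[0.945, 0.002, -0.327], [0.327, 0.0, 0.945], [0.002, -1.0, -0.0]]
ft_force: [0.6, 0.2, 3.4]
finger_gap: 0.0138
time_s: 22.65
tcp_pos: [0.5138, 0.1509, 0.0555]
eef_rot: [[0.945, -0.001, -0.327], [0.327, -0.001, 0.945], [-0.001, -1.0, -0.0]]
ft_force: [-4.7, -2.1, 8.1]
finger_gap: 0.0138
t 22.65 tcp [0.5138 0.1509 0.0555] yaw 19.09 F [-4.7 -2.1  8.1] gap 0.0138 tilt [-0.001 -0.001 -1.   ]
twist needed rad 0.001
shift cm now-axes [ 2.02 -0.   -0.04]
shift cm after twist [ 2.02  0.   -0.04]
```

View pics/s10.png

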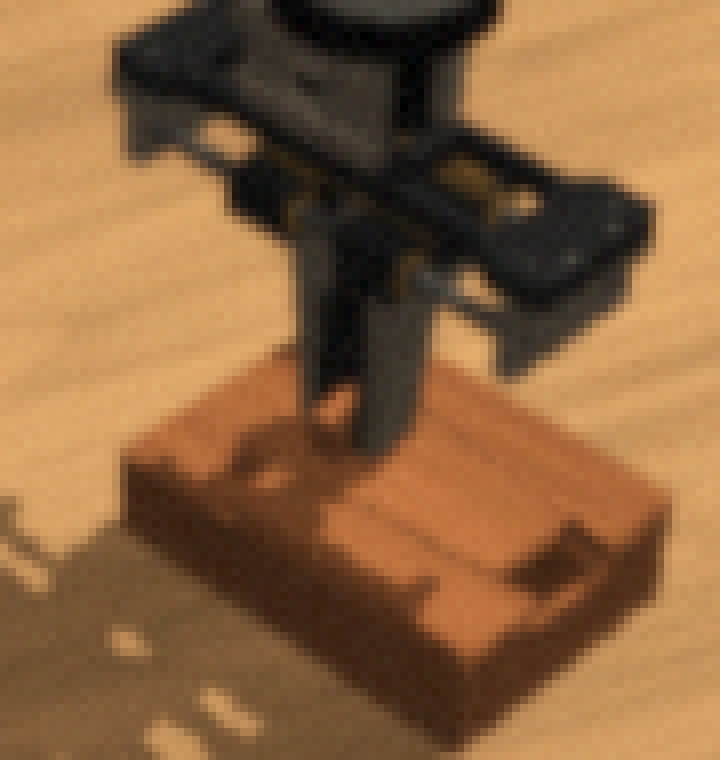

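```bash
python3 -m pendant '[[1,[0.3,-0.04,0],0],[1,[0.3,0,-0.02],0],[1,[0.3,0,-0.02],0],[1,[0,0,0],0],[1,[0,0,0],0]]'
python3 -c "
from h import *
b=np.load('box.npy');togo(X(b,[[-.025,0,.0555]])[0],np.degrees(b[2]))"
```

```text
time_s: 23.25
tcp_pos: [0.5226, 0.1537, 0.0555]
eef_rot: [[0.945, -0.0, -0.327], [0.327, -0.0, 0.945], [-0.0, -1.0, 0.0]]
ft_force: [-2.5, -0.3, 5.0]
finger_gap: 0.0136
t 23.25 tcp [0.5226 0.1537 0.0555] yaw 19.08 F [-2.5 -0.3  5. ] gap 0.0136 tilt [-0. -0. -1.]
twist needed rad 0.001
shift cm now-axes [ 1.1  -0.   -0.01]
shift cm after twist [ 1.1   0.   -0.01]
```

```bash
python3 -m pendant '[[1,[0.2,-0.02,0],0],[1,[0.2,0,0],0],[1,[0,0,0],0],[3.5,[0,0,0],0],[3.5,[0,0,0],0],[3.5,[0,0,0],0],[3.5,[0,0,0],0],[3.5,[0,-2,0],0],[3.5,[0,-2.5,0],0],[0,[-4,0,0],0],[0,[-3.2,0,0],0],[0,[0,0,0],0],[0,[0,0,0],0],[0,[0,0,0],0]]'
python3 -c "
from h import *
b=np.load('box.npy');togo(X(b,[[-.096,0,.042]])[0],np.degrees(b[2]))
from cell import snapshot
for n in('scene','top'):
  d=snapshot(n);np.savez(n+'11.npz',**d)
crop(load('scene11'),'pics/s11.png',235,325,120,215,8)
"
```

```text
time_s: 24.65
tcp_pos: [0.4598, 0.1316, 0.1012]
eef_rot: [[0.945, 0.002, -0.327], [0.327, 0.0, 0.945], [0.002, -1.0, -0.0]]
ft_force: [-0.0, -0.5, 0.4]
finger_gap: 0.0008
t 24.65 tcp [0.4598 0.1316 0.1012] yaw 19.08 F [-0.  -0.5  0.4] gap 0.0008 tilt [ 0.002  0.    -1.   ]
twist needed rad 0.001
shift cm now-axes [0.64 5.92 0.03]
shift cm after twist [0.65 5.92 0.03]
```

View pics/s11.png

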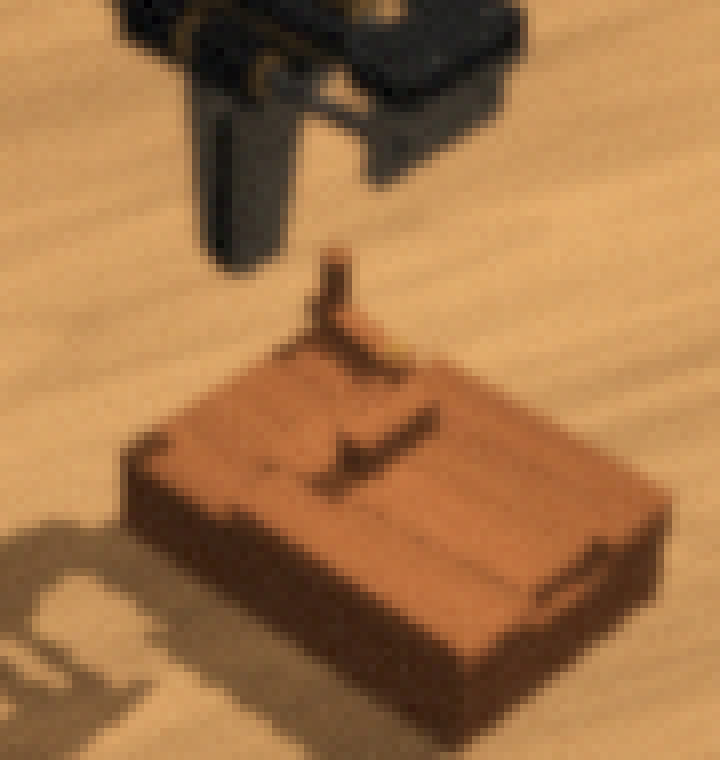

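Lid is in the way, about 7 mm short (gap at (570,575)). Lower closed fingers behind the tail and press.

```bash
python3 -m pendant '[[0,[0.5,3,0],0],[0,[0,2,0],0],[0,[0,0.8,0],0],[0,[0,0,0],0],[0,[0,0,0],0]]'
python3 -c "
from h import *
b=np.load('box.npy');togo(X(b,[[-.080,0,.042]])[0],np.degrees(b[2]))"
```

```text
time_s: 25.25
tcp_pos: [0.4641, 0.1332, 0.0433]
eef_rot: [[0.945, 0.001, -0.327], [0.327, 0.0, 0.945], [0.001, -1.0, -0.0]]
ft_force: [-0.2, 0.1, -0.3]
finger_gap: 0.0003
t 25.25 tcp [0.4641 0.1332 0.0433] yaw 19.08 F [-0.2  0.1 -0.3] gap 0.0003 tilt [ 0.001  0.    -1.   ]
twist needed rad 0.001
shift cm now-axes [1.8  0.14 0.02]
shift cm after twist [1.8  0.13 0.02]
```

```bash
python3 -m pendant '[[0,[0.5,0,0],0],[0,[0.5,0,0],0],[0,[0.3,0,0],0],[0,[0.2,0,0],0],[0,[0,0,0],0]]'
python3 -m pendant '[[0,[0.2,0,0],0],[0,[0.2,0,0],0],[0,[0,0,0],0]]'
python3 -m pendant '[[0,[0.2,0,0],0],[0,[0,0,0],0]]'
```

```text
time_s: 25.75
tcp_pos: [0.4778, 0.1381, 0.0428]
eef_rot: [[0.945, 0.0, -0.327], [0.327, 0.0, 0.945], [0.0, -1.0, -0.0]]
ft_force: [-0.5, -0.0, -0.0]
finger_gap: 0.0006
time_s: 26.05
tcp_pos: [0.4814, 0.1393, 0.0426]
eef_rot: [[0.945, 0.0, -0.327], [0.327, 0.0, 0.945], [0.0, -1.0, -0.0]]
ft_force: [-0.4, -0.6, 0.5]
finger_gap: 0.0006
time_s: 26.25
tcp_pos: [0.4832, 0.14, 0.0426]
eef_rot: [[0.945, 0.0, -0.327], [0.327, 0.0, 0.945], [0.0, -1.0, -0.0]]
ft_force: [0.4, -0.3, -0.1]
finger_gap: 0.0006
```

```bash
python3 -m pendant '[[0,[0.2,0,0],0],[0,[0,0,0],0]]'
python3 -m pendant '[[0,[0.2,0,0],0],[0,[0,0,0],0]]'
python3 -m pendant '[[0,[0.2,0,0],0],[0,[0,0,0],0]]'
```

```text
time_s: 26.45
tcp_pos: [0.4852, 0.1407, 0.0427]
eef_rot: [[0.945, 0.0, -0.327], [0.327, 0.0, 0.945], [0.0, -1.0, -0.0]]
ft_force: [-0.4, 0.1, -0.3]
finger_gap: 0.0003
time_s: 26.65
tcp_pos: [0.4868, 0.1413, 0.0425]
eef_rot: [[0.945, -0.0, -0.327], [0.327, -0.0, 0.945], [-0.0, -1.0, 0.0]]
ft_force: [-0.8, 0.2, -0.3]
finger_gap: 0.0005
time_s: 26.85
tcp_pos: [0.4889, 0.142, 0.0426]
eef_rot: [[0.945, 0.0, -0.327], [0.327, 0.0, 0.945], [0.0, -1.0, 0.0]]
ft_force: [-0.2, 0.1, 1.1]
finger_gap: 0.0005
```

```bash
python3 -m pendant '[[0,[0.2,0,0],0],[0,[0,0,0],0]]'
python3 -m pendant '[[0,[0.2,0,0],0],[0,[0,0,0],0]]'
python3 -m pendant '[[0,[0.2,0,0],0],[0,[0,0,0],0]]'
python3 -c "
from h import *
b=np.load('box.npy');togo(X(b,[[-.080,0,.042]])[0],np.degrees(b[2]))
from cell import snapshot
for n in('scene','top'):
  d=snapshot(n);np.savez(n+'12.npz',**d)
crop(load('scene12'),'pics/s12.png',235,325,120,215,8)
"
```

```text
time_s: 27.05
tcp_pos: [0.491, 0.1427, 0.0426]
eef_rot: [[0.945, 0.001, -0.327], [0.327, 0.0, 0.945], [0.001, -1.0, -0.0]]
ft_force: [-1.2, -0.3, -0.2]
finger_gap: 0.0003
time_s: 27.25
tcp_pos: [0.4915, 0.1429, 0.0425]
eef_rot: [[0.945, -0.003, -0.327], [0.327, -0.001, 0.945], [-0.003, -1.0, -0.0]]
ft_force: [-6.1, -2.6, 4.8]
finger_gap: 0.0006
time_s: 27.45
tcp_pos: [0.4917, 0.1429, 0.0425]
eef_rot: [[0.945, -0.007, -0.328], [0.328, -0.002, 0.945], [-0.008, -1.0, 0.0]]
ft_force: [-10.8, -5.7, 11.2]
finger_gap: -0.0
t 27.45 tcp [0.4917 0.1429 0.0425] yaw 19.12 F [-10.8  -5.7  11.2] gap -0.0 tilt [-0.007 -0.002 -1.   ]
twist needed rad 0.002
shift cm now-axes [-1.13  0.06  0.  ]
shift cm after twist [-1.13  0.05 -0.  ]
```

View pics/s12.png

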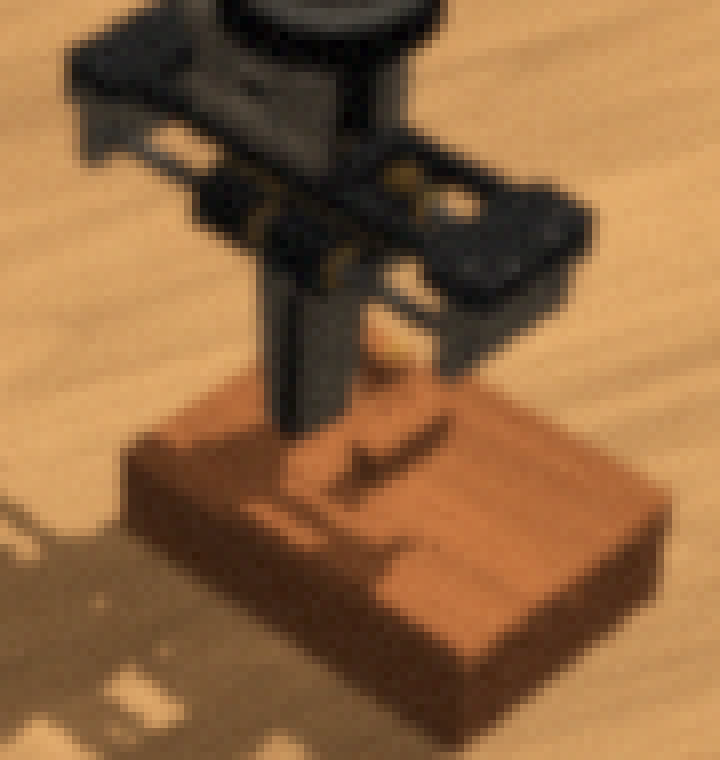

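```bash
python3 -m pendant '[[0,[0.2,0,0],0],[0,[0,0,0],0]]'
python3 -m pendant '[[0,[0.15,0,0],0],[0,[0,0,0],0],[0,[0,0,0],0]]'
```

```text
time_s: 27.75
tcp_pos: [0.4917, 0.143, 0.0425]
eef_rot: [[0.945, -0.012, -0.328], [0.328, -0.004, 0.945], [-0.013, -1.0, 0.0]]
ft_force: [-18.9, -9.7, 19.1]
finger_gap: 0.0004
time_s: 28.05
tcp_pos: [0.4918, 0.143, 0.0425]
eef_rot: [[0.944, -0.015, -0.329], [0.328, -0.005, 0.944], [-0.016, -1.0, 0.0]]
ft_force: [-23.4, -11.1, 24.2]
finger_gap: 0.0005
```

```bash
python3 -m pendant '[[0,[-0.2,0,0],0],[0,[-0.3,0,0],0],[0,[-0.4,0,0],0],[0,[-0.5,0,0],0],[0,[-0.5,0,0],0],[0,[0,-3,0],0],[0,[0,-3,0],0],[0,[0,0,-3],0],[0,[0,0,-4],0],[0,[0,0,-4],0],[0,[0,0,-4],0],[0,[0,0,0],0]]'
python3 -c "
from h import *
np.set_printoptions(precision=4,suppress=True)
b=np.load('box.npy');togo(None)
from cell import snapshot
for n in('scene','top'):
  d=snapshot(n);np.savez(n+'13.npz',**d)
s,t=load('scene13'),load('top13')
crop(s,'pics/s13.png',235,325,120,215,8);crop(t,'pics/t13.png',180,260,170,245,8)
for n,d in(('scene',s),('top',t)):
    c=cloud(d);dd=c-[b[0],b[1],0];cs,sn=np.cos(b[2]),np.sin(b[2]);x=cs*dd[...,0]+sn*dd[...,1];y=-sn*dd[...,0]+cs*dd[...,1]
    m=(c[...,2]>.06)&(c[...,2]<.08)&(abs(y)<.03)&(x>-.06)&(x<.02);print(n,'rib',m.sum(),np.median(x[m]),np.median(y[m]),np.median(c[...,2][m]))
    m=(abs(y)<.015)&(x>-.005)&(x<.045);print('lid top z',np.median(c[...,2][m]))
"
```

```text
time_s: 29.25
tcp_pos: [0.5304, -0.007, 0.1031]
eef_rot: [[0.947, 0.002, -0.323], [0.323, -0.002, 0.947], [0.002, -1.0, -0.002]]
ft_force: [0.1, 0.3, 0.5]
finger_gap: 0.0008
t 29.25 tcp [ 0.5304 -0.007   0.1031] yaw 18.82 F [0.1 0.3 0.5] gap 0.0008 tilt [ 0.002 -0.002 -1.   ]
scene rib 74 -0.022735952300435017 -0.0024452212110261723 0.06892882022976482
lid top z 0.052022654737498675
top rib 64 -0.026841605213365927 0.00011592521278368977 0.07026692415447122
lid top z 0.05151076172600677
```

View pics/s13.png

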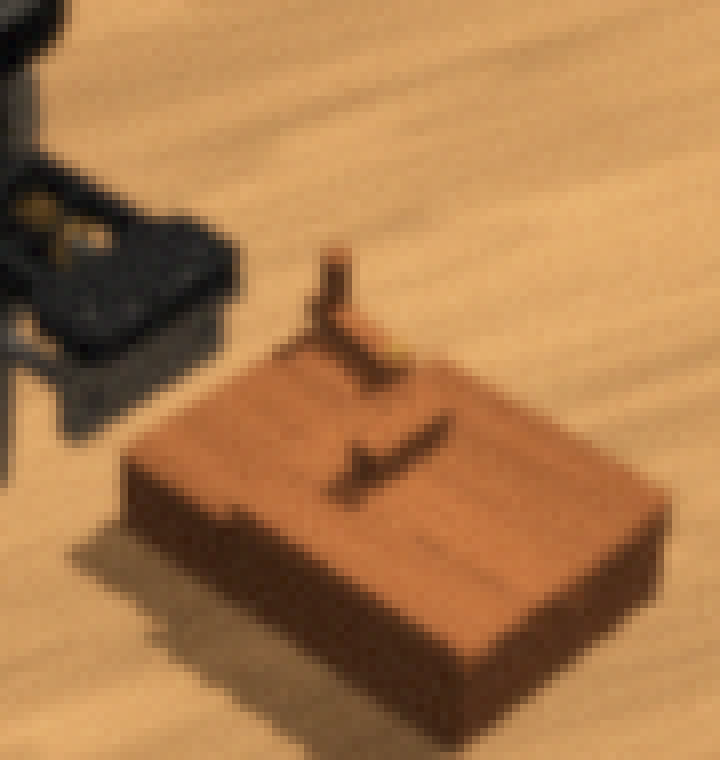

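View pics/t13.png

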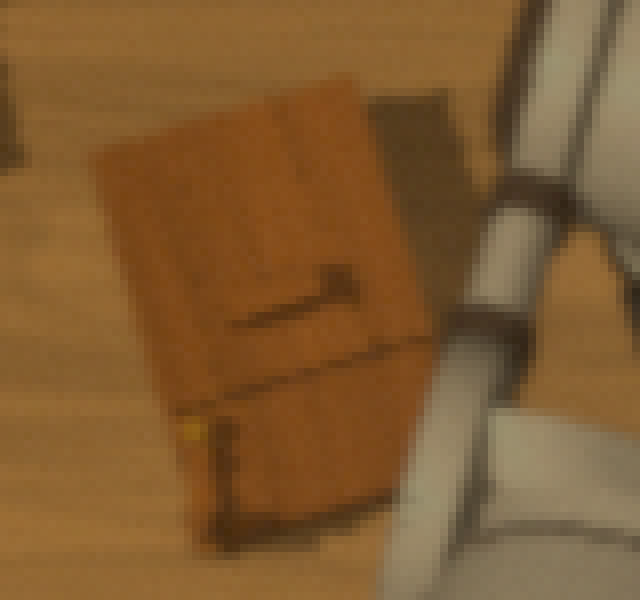

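Lid flush at the far end: no gap at (560,600), rib at x ≈ −25 mm, top at 52 mm. Now to close the latch, starting from its outer side.

```bash
python3 -c "
from h import *
b=np.load('box.npy');togo(X(b,[[-.100,.074,.057]])[0],np.degrees(b[2]))"
python3 -m pendant '[[0,[0,0,4],0],[0,[0,0,4],0],[0,[0,0,4],0],[0,[0,0,4],0],[0,[0,0,4],0],[0,[0,0,0],0],[0,[0,0,0],0]]'
python3 -c "
from h import *
b=np.load('box.npy');togo(X(b,[[-.100,.074,.057]])[0],np.degrees(b[2]))"
```

```text
t 29.35 tcp [ 0.5287 -0.0033  0.1025] yaw 18.97 F [-0.7  0.6 -0.4] gap 0.0004 tilt [-0.     0.001 -1.   ]
twist needed rad -0.001
shift cm now-axes [-1.88  4.56 22.43]
shift cm after twist [-1.86  4.55 22.43]
time_s: 30.05
tcp_pos: [0.4623, 0.1874, 0.1024]
eef_rot: [[0.944, -0.0, -0.33], [0.33, -0.0, 0.944], [-0.0, -1.0, -0.0]]
ft_force: [-0.5, -0.9, 0.5]
finger_gap: 0.0007
t 30.05 tcp [0.4623 0.1874 0.1024] yaw 19.29 F [-0.5 -0.9  0.5] gap 0.0007 tilt [-0. -0. -1.]
twist needed rad 0.004
shift cm now-axes [-1.79  4.54  2.24]
shift cm after twist [-1.8   4.54  2.23]
```

```bash
python3 -m pendant '[[0,[-1.8,0,2.3],0],[0,[0,0,0],0],[0,[0,2.5,0],0],[0,[0,2,0],0],[0,[0,0,0],0],[0,[0,0,-0.6],0],[0,[0,0,-0.6],0],[0,[0,0,-0.6],0],[0,[0,0,-0.6],0],[0,[0,0,-0.6],0],[0,[0,0,-0.6],0],[0,[0,0,-0.4],0],[0,[0,0,0],0]]'
python3 -c "
from h import *
b=np.load('box.npy');togo(X(b,[[-.100,.0345,.057]])[0],np.degrees(b[2]))"
python3 -m pendant '[[0,[0,0,0.6],0],[0,[-1.5,0,0],0],[0,[-1.5,0,0],0],[0,[0,0,-1.4],0],[0,[0,0,-1.4],0],[0,[0,0,0],0]]'
python3 -c "
from h import *
b=np.load('box.npy');togo(X(b,[[-.122,.012,.057]])[0],np.degrees(b[2]))
from cell import snapshot
for n in('scene',):
  d=snapshot(n);np.savez(n+'14.npz',**d)
crop(load('scene14'),'pics/s14.png',235,325,120,215,8)
"
```

```text
time_s: 31.35
tcp_pos: [0.4522, 0.1636, 0.0577]
eef_rot: [[0.945, 0.0, -0.326], [0.326, -0.0, 0.945], [0.0, -1.0, -0.0]]
ft_force: [-0.1, 0.5, 0.8]
finger_gap: 0.0003
t 31.35 tcp [0.4522 0.1636 0.0577] yaw 19.05 F [-0.1  0.5  0.8] gap 0.0003 tilt [ 0. -0. -1.]
twist needed rad 0.0
shift cm now-axes [-0.07  0.07  0.2 ]
shift cm after twist [-0.07  0.07  0.2 ]
time_s: 31.95
tcp_pos: [0.4307, 0.1328, 0.0575]
eef_rot: [[0.945, -0.0, -0.326], [0.326, -0.001, 0.945], [-0.001, -1.0, -0.001]]
ft_force: [-0.1, -0.8, 0.4]
finger_gap: 0.0006
t 31.95 tcp [0.4307 0.1328 0.0575] yaw 19.02 F [-0.1 -0.8  0.4] gap 0.0006 tilt [-0.    -0.001 -1.   ]
twist needed rad -0.0
shift cm now-axes [0.76 0.05 0.16]
shift cm after twist [0.76 0.05 0.16]
```

View pics/s14.png

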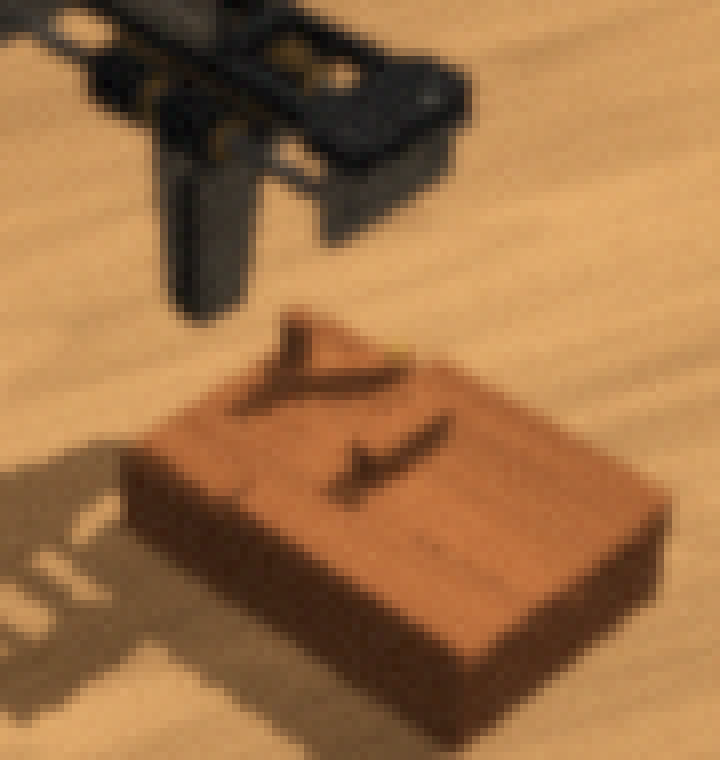

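```bash
python3 -m pendant '[[0,[0.5,0,0.2],0],[0,[0.5,0,0],0],[0,[0.5,0,0],0],[0,[0.5,0,0],0],[0,[0.5,0,0],0],[0,[0.5,0,0],0],[0,[0.5,0,0],0],[0,[0.2,0,0],0],[0,[0,0,0],0]]'
python3 -m pendant '[[0,[0.2,0,0],0],[0,[0,0,0],0]]'
python3 -m pendant '[[0,[0.2,0,0],0],[0,[0,0,0],0]]'
python3 -c "
from h import *
b=np.load('box.npy');togo(X(b,[[-.086,.012,.057]])[0],np.degrees(b[2]))"
```

```text
time_s: 32.9
tcp_pos: [0.4657, 0.1478, 0.0577]
eef_rot: [[0.945, 0.001, -0.327], [0.327, 0.001, 0.945], [0.001, -1.0, 0.0]]
ft_force: [0.6, 0.7, -0.5]
finger_gap: 0.0006
time_s: 33.1
tcp_pos: [0.4672, 0.1483, 0.0577]
eef_rot: [[0.945, 0.0, -0.327], [0.327, 0.0, 0.945], [0.0, -1.0, 0.0]]
ft_force: [-1.0, 0.1, -0.1]
finger_gap: -0.0001
time_s: 33.3
tcp_pos: [0.469, 0.1489, 0.0577]
eef_rot: [[0.945, 0.0, -0.327], [0.327, 0.0, 0.945], [0.0, -1.0, 0.0]]
ft_force: [0.4, -0.9, 0.0]
finger_gap: 0.0007
t 33.3 tcp [0.469  0.1489 0.0577] yaw 19.08 F [ 0.4 -0.9  0. ] gap 0.0007 tilt [ 0.  0. -1.]
twist needed rad 0.001
shift cm now-axes [ 0.22  0.07 -0.1 ]
shift cm after twist [ 0.22  0.07 -0.1 ]
```

```bash
for i in 1; do :; done; python3 -m pendant '[[0,[0.15,0,0],0],[0,[0,0,0],0]]'
python3 -m pendant '[[0,[0.15,0,0],0],[0,[0,0,0],0]]'
python3 -m pendant '[[0,[0.15,0,0],0],[0,[0,0,0],0]]'
python3 -c "
from h import *
from cell import snapshot
b=np.load('box.npy');togo(X(b,[[-.086,.012,.057]])[0],np.degrees(b[2]))
for n in('scene',):
  d=snapshot(n);np.savez(n+'15.npz',**d)
crop(load('scene15'),'pics/s15.png',235,325,120,215,8)
"
```

```text
time_s: 33.5
tcp_pos: [0.4704, 0.1493, 0.0576]
eef_rot: [[0.945, 0.0, -0.327], [0.327, 0.0, 0.945], [0.0, -1.0, 0.0]]
ft_force: [-0.1, -0.8, 0.6]
finger_gap: 0.0005
time_s: 33.7
tcp_pos: [0.4711, 0.1496, 0.0575]
eef_rot: [[0.945, -0.002, -0.327], [0.327, -0.001, 0.945], [-0.002, -1.0, -0.0]]
ft_force: [-4.1, -1.9, 2.1]
finger_gap: 0.0006
time_s: 33.9
tcp_pos: [0.4715, 0.1497, 0.0573]
eef_rot: [[0.945, -0.004, -0.327], [0.327, -0.002, 0.945], [-0.005, -1.0, -0.0]]
ft_force: [-6.9, -4.4, 6.1]
finger_gap: 0.0004
t 33.9 tcp [0.4715 0.1497 0.0573] yaw 19.11 F [-6.9 -4.4  6.1] gap 0.0004 tilt [-0.004 -0.002 -1.   ]
twist needed rad 0.001
shift cm now-axes [-0.04  0.03 -0.1 ]
shift cm after twist [-0.04  0.03 -0.1 ]
```

View pics/s15.png

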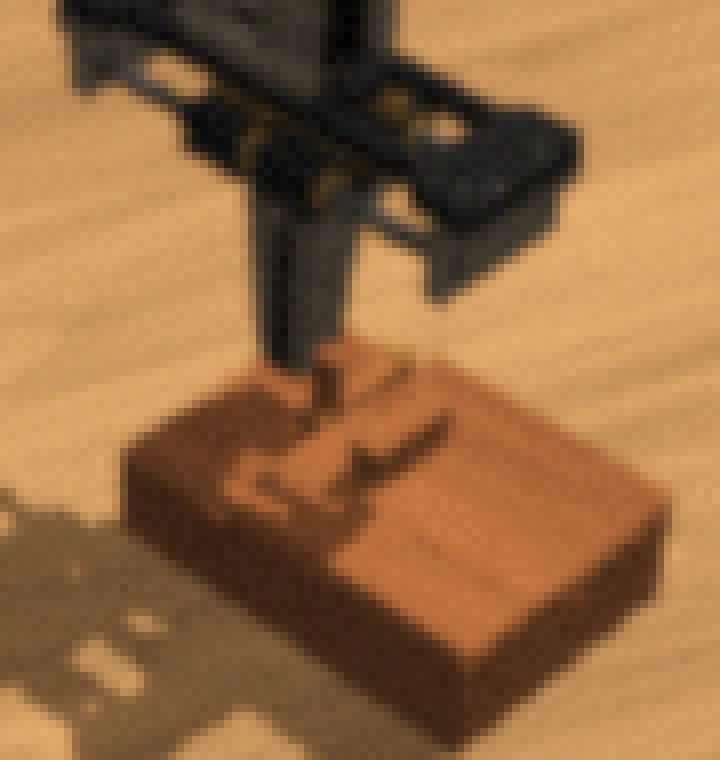

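Stop reached (about 8 N). Withdrawing and checking.

```bash
python3 -m pendant '[[0,[-0.4,0,0],0],[0,[-0.6,0,0],0],[0,[-1,0,0],0],[0,[0,-3,0],0],[0,[0,-4,0],0],[0,[0,0,-4],0],[0,[0,0,-4],0],[0,[0,0,-4],0],[0,[0,0,-4],0],[0,[0,0,0],0],[0,[0,0,0],0]]'
python3 -c "
from h import *
np.set_printoptions(precision=4,suppress=True)
b=np.load('box.npy');togo(None)
from cell import snapshot
for n in('scene','top'):
  d=snapshot(n);np.savez(n+'16.npz',**d)
s,t=load('scene16'),load('top16')
cv2.imwrite('pics/s16full.png',cv2.resize(s['pixels'][:,:,::-1],(800,600)))
crop(s,'pics/s16.png',235,325,120,215,8)
for n,d in(('scene',s),('top',t)):
    c=cloud(d);dd=c-[b[0],b[1],0];cs,sn=np.cos(b[2]),np.sin(b[2]);x=cs*dd[...,0]+sn*dd[...,1];y=-sn*dd[...,0]+cs*dd[...,1]
    m=(c[...,2]>.06)&(c[...,2]<.08)&(abs(y)<.03)&(x>-.05)&(x<.02);print(n,'rib',m.sum(),np.median(x[m]),np.median(y[m]))
    m=(c[...,2]>.058)&(c[...,2]<.08)&(abs(y)<.06)&(x>-.12)&(x<-.055);print('peg',m.sum(),x[m].mean(),y[m].mean(),'ang',np.arctan2(-(x[m].mean()+.066),-(y[m].mean()-.045)))
    m=(abs(y)<.015)&(x>-.005)&(x<.045);print('lid top z',np.median(c[...,2][m]))
for n in('top0','top16'):
    t=load(n);c=cloud(t)
    for k,p,r in(('loupe',(.714,.011),.035),('dish',(.687,-.101),.055),('medal',(.437,-.018),.04)):
        m=(np.hypot(c[...,0]-p[0],c[...,1]-p[1])<r)&(c[...,2]>(.004 if k=='medal' else .008))&(c[...,2]<.06);print(n,k,m.sum(),c[m][:,:2].mean(0))
"
```

```text
time_s: 35.05
tcp_pos: [0.5062, -0.0078, 0.1275]
eef_rot: [[0.946, -0.0, -0.325], [0.325, 0.001, 0.946], [0.0, -1.0, 0.001]]
ft_force: [-0.1, 0.1, 0.4]
finger_gap: 0.0008
t 35.05 tcp [ 0.5062 -0.0078  0.1275] yaw 18.97 F [-0.1  0.1  0.4] gap 0.0008 tilt [-0.     0.001 -1.   ]
scene rib 76 -0.023040840081492285 -0.0017599221320479244
peg 23 -0.06531130141522214 0.005308040628816108 ang -0.01734934467663078
lid top z 0.051924576010517365
top rib 63 -0.02673620153920188 -0.00011888201279208928
peg 15 -0.06732397365580342 0.005047931144444462 ang 0.033126928132729334
lid top z 0.051974381021996585
top0 loupe 112 [0.7135 0.0126]
top0 dish 225 [ 0.692  -0.1013]
top0 medal 120 [ 0.4353 -0.0156]
top16 loupe 111 [0.7134 0.0125]
top16 dish 237 [ 0.6915 -0.1018]
top16 medal 11 [ 0.4458 -0.0066]
```

View pics/s16.png

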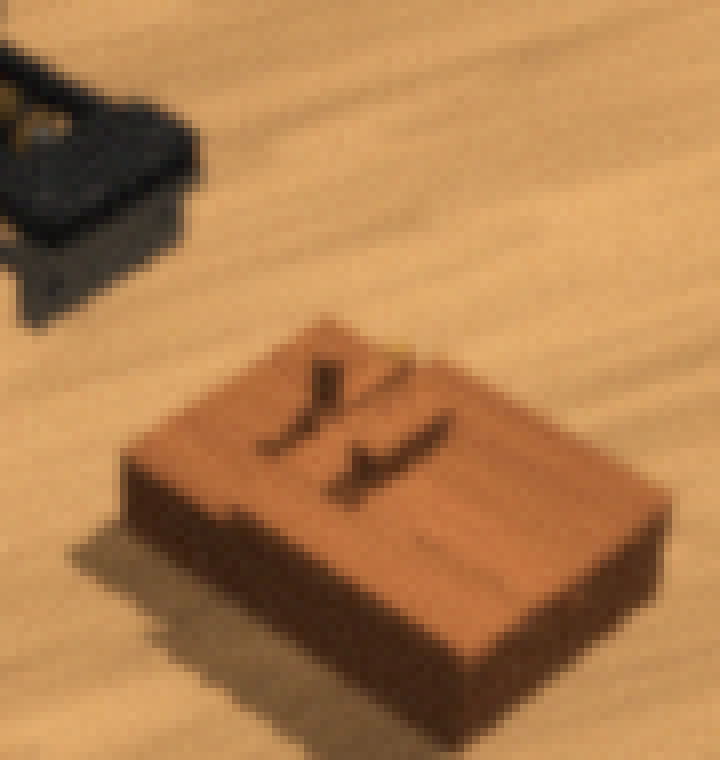

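View pics/s16full.png

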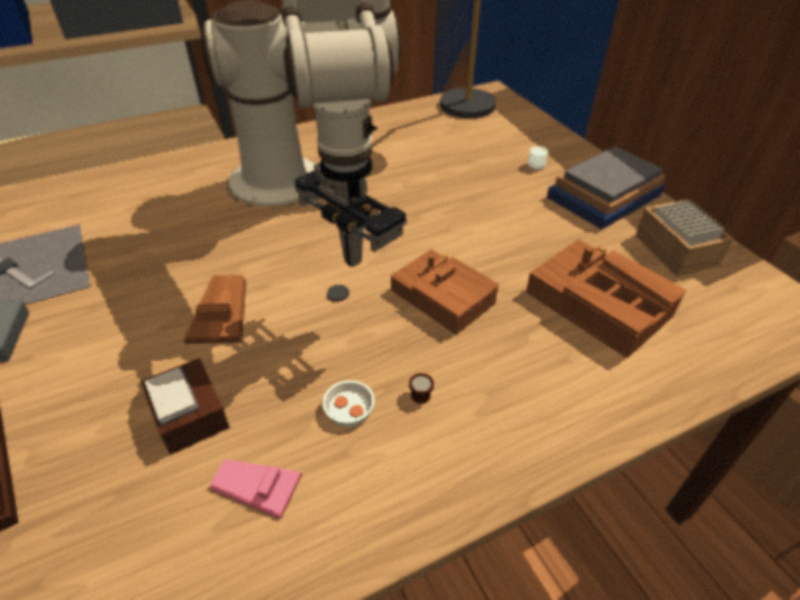

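The lid is flush and the latch is shut (peg at box (−0.066, 0.005)). The medal, dish and loupe are at the same scene pixels as at the start, and the hand is free. Handing in.

```bash
python3 -c "
from cell import *
print(sign_off())"
```

```text
the job is handed in; nothing more can be done
None
```

I finished the job and handed it in at about 35 s of the 72 s allowed; the hand-in reported no verdict.

**What I did**
1. Pushed the latch open to about 1.73 rad.
2. Drew the lid out of the rack by its nose and set it down flat, about 0.14 m from the rack.
3. Took it again by the rib and slid it into the way.
4. Let go and pressed low on its tail with about 26 N. It stopped moving and held.
5. Turned the latch shut against its stop with about 8 N and withdrew.

**Last checks**
- **Lid position:** there is no gap at the nose. The rib sits at box x ≈ −25 mm, where it should be when home. The lid's top is at 52 mm, so its height is right.
- **Sideways:** the two cameras put the rib 0.1 and 1.8 mm off centre.
- **Latch:** measured at about 0.0 rad, ±0.03.
- **Dish and loupe:** the depth readings moved by less than 1 mm.

**Limits of the checks**
- The two cameras disagreed by about 4 mm on the rib's x (−23 and −27 mm), so "home" rests on their average, the flush nose and the hard stop while pressing.
- I could not measure the wedging force after letting go. The lid just stayed where it was.
- The arm partly hid the medal from the top camera at the end, so that reading was unusable. In the scene camera it is at its starting pixels.

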